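Put the hole-saw kit back in its tray

ROBOT

A 6-joint arm with a two-finger parallel gripper is mounted at the origin on a cart in front of the work surface, level with it; the furniture and walls round the work are solid. World frame = base frame: x ahead of the robot, y to its left, z up, the work surface at z = 0. Lengths are in m, angles in degrees, forces in N, time in s.
With the tool pointing down it reaches from about 0.35 to 0.875 m from the base axis. Payload 4.2 kg.
Tool frame: the origin (TCP) lies midway between the tips of the shut fingers; the grasp point (between the pads) lies 19 mm behind it (r.pinch_z is the distance from the TCP to the grasp point, in m); z points along the fingers, y is the line along which they close (so a half turn about z gives the same grasp; the last joint's range is limited). The gripper opens to 87 mm and grips with 3 to 60 N. Pads are 19 mm wide; open, the fingers measure 117 mm over their backs; the gripper's body (75 mm by 190 mm) begins 51 mm behind the grasp point.
Start: joints at [-52.563, 22.042, 0.453, 0, -68.411, -14.817], TCP at [0.24, -0.577, 0.197] pointing down, gripper open.
Joint ranges: [-179.83, 179.83], [-69.29, 118.12], [-61.27, 80.66], [-181.25, 117.63], [-171.15, -9.14], [-177.46, 177.46]. Speed limits (degrees/s): [159.86, 159.86, 180, 180, 180, 180].

INTERFACE

Orientations are given as a 3x3 rotation matrix whose columns are the frame's x, y, z axes.
In Python, from station import r, imaging, models gives the robot as it stands. The module is installed in compiled form; this text tells all that it offers.
- The arm moves only by the tool apply_moves, never from a script. Its argument "moves" is a list of rows, each a list of 2 entries, a list of its own where there are three numbers: the shift along the tool's x, y, z in m, then the turn about the tool's z in degrees. A call has 1 to 5 rows; each row shifts and turns the commanded pose from where the row before left it, along the tool's axes as they then stand; what a row does not reach is not made up. A row lasts 1/12 s, in which the tool goes at most 41.7 mm and 7.16 degrees, less where a joint would pass 70% of its speed; a pose out of reach is approached as far as the arm can. A call is refused whole if a number of a shift passes 0.0417 or a number of a turn 7.16, either way. A call with a gripper value outside its range is refused whole. "hand" is the finger opening in m, from 0 to 0.087, set as the call begins (left out, the last holds). The fingers move at their own pace and stop on an object; the grip force is fixed at half the most. Time passes only in rows, so rows that do not move let the fingers close. It gives the time, the measured TCP pose, the force, the opening and the grip force at its end, in the units of the state.
- r.sense(): the state, without advancing time (a new reading comes with each control period).
- imaging.capture(name): name is "scene" or "top"; returns a dict with "frame" (420x560x3 uint8, blue, green, red), "intrinsics" (3x3 intrinsics, pixels), "eye" and "orientation" of the camera in the world. Camera axes: x right, y down, z forward; pixel columns grow to the right and rows downward; lengths in m; the calibration is good to about 2 mm. A picture is of the moment at which its call begins. There is no depth.
- r.finish_job(): hands the job in; it is judged then, once.
Trained networks look in a picture, given as the dict that the camera call returned (one of the last four; its "shot" number tells which), for a name from the list of things; names that differ only in an ending like _2 or _b are one class to them, and where a whole thing is asked for, a point or a joint stands for the part that bears it (a point fixed in the world has none). Each returns a list of dicts, best first, with "confidence" (0 to 1); they miss things now and then, are a little off and sometimes report something else, mostly with a low value. They report only what shows in the picture. A call takes as long as a camera call. They do not tell look-alikes from the thing itself.
- models.cut_out(picture, target): "region" (420x560 bool, what is visible of it) and "extent" ([left, top, width, height] as shares, 0 to 1, of the picture: columns of its width, rows of its height, round what is visible of it).
- models.place_of(picture, target): "at" ([column, row] as shares, 0 to 1, of the picture: columns of its width, rows of its height: a listed point, or the origin of a listed thing).
The state is a dict: "time_s": time; "joints": joint angles; "joint_velocities": joint speeds; "effort": joint torques, N m; "tcp_pos": TCP position; "ee_rot": TCP orientation; "wrist_force": force on the tool from outside, world axes, zero at the start; "moment": the same for the moment, N m; "gripper_width": opening from 0.0 (shut) to 1.0 (fully open); "gripper_force": force on a finger pad.
Only numpy, scipy, OpenCV 4.12 (cv2) and the standard library are available. Lean on these libraries where they do the work, as an engineer would, in place of code of your own. Each camera call takes 0.05 s, during which the arm holds its last target. There are 200 camera calls.

TASK

Put the hole-saw kit back in its tray: each of the three hole saws seated teeth down in the round well of its own size (the smallest well that takes it), and the arbor lying flat in its slot. Leave the red tube offcut and the nut driver where they lie on the bench; they are not part of the kit.

Things in the scene. Friction and masses are not known exactly. Their poses are not given: they have to be found in the camera images.
- saw_large: Largest hole saw: dark red closed cup, 64 mm diameter, 38 mm high, teeth below, bare steel hub (20 mm diameter) on top, 55 mm in all; 0.26 kg. Origin: centre of its underside; z up along its axis; stands teeth down. Grip across the cup; fingertips 24 mm above its underside clear the holder when seated.
- saw_medium: Middle hole saw: dark red closed cup, 44 mm diameter, about 38 mm high, bare steel hub on top, 55 mm in all; 0.18 kg. Origin: centre of its underside; z up along its axis; stands teeth down. Grip across the cup; fingertips 24 mm above its underside clear the holder when seated.
- saw_small: Smallest hole saw: dark red closed cup, 25 mm diameter, 38 mm high, teeth below, bare steel hub (14 mm diameter) on top, 55 mm in all; 0.09 kg. Origin: centre of its underside; z up along its axis; stands teeth down. Grip across the cup; fingertips 24 mm above its underside clear the holder when seated.
- arbor: Arbor of the hole saws, lying: steel, 86 mm long along its y; dark hexagonal nut at the middle (24 mm across and high, y -10 to +10 mm: grip it here, across x), 10 mm hexagonal shank to y = -42 mm, 6 mm pilot drill with a point to y = +44 mm. Rests on the nut, ends clear of the bench, axis 12 mm up; 0.12 kg. Origin: underside of the nut's middle; z up.
- holder_large: Holder of the largest hole saw: round 76 mm well, 18 mm deep (floor 6 mm above the origin), 3 mm bevel at the mouth. Fixed grey insert, 90 (x) x 110 (y) x 24 mm high, one of four alike outside, two by two in the black tray (rim 29 mm over the bench; pitch 94 mm in x, 114 mm in y). Origin: centre of its underside, 3 mm over the bench; z up.
- holder_medium: Holder of the middle hole saw: round 56 mm well, 18 mm deep (floor 6 mm above the origin), 3 mm bevel at the mouth. Fixed grey insert, 90 (x) x 110 (y) x 24 mm high, one of four alike outside, two by two in the black tray (rim 29 mm over the bench; pitch 94 mm in x, 114 mm in y). Origin: centre of its underside, 3 mm over the bench; z up.
- holder_small: Holder of the smallest hole saw: round 37 mm well, 18 mm deep (floor 6 mm above the origin), 3 mm bevel at the mouth. Fixed grey insert, 90 (x) x 110 (y) x 24 mm high, one of four alike outside, two by two in the black tray (rim 29 mm over the bench; pitch 94 mm in x, 114 mm in y). Origin: centre of its underside, 3 mm over the bench; z up.
- holder_arbor: Holder of the arbor: slot along y, 100 x 34 mm, crossed at the middle by a notch for the fingers, 76 (x) x 44 (y) mm, both 18 mm deep (floor 6 mm above the origin). Fixed grey insert, 90 (x) x 110 (y) x 24 mm high, one of four alike outside, two by two in the black tray (rim 29 mm over the bench; pitch 94 mm in x, 114 mm in y). Origin: centre of its underside, 3 mm over the bench; z up.
- tube_offcut: Not of the kit: offcut of red-primed steel tube, 50 mm diameter, 42 mm high, standing on end, open right through (bore 42 mm), without teeth or hub. Origin: centre of its underside.
- nut_driver: Not of the kit: steel nut-driver bit lying on the bench, 78 mm long along its y: a round socket 18 mm thick with an open end (y +5 to +39 mm) and a 7 mm hexagonal shank to y = -39 mm; no drill tip. Origin: the middle of its length, level with its underside.
Things that resemble listed ones, but are neither listed nor needed, are in the scene too. What is shaped like the arbor but blue or turquoise is not meant. What is shaped like the saw_small but purple is not meant.

How it is judged:
By the outcome, as a careful person would: the job done as asked, in the order asked, and still so for the second after the job is handed in, with the robot touching nothing.
It also fails if it takes over 96 s, if anything falls off the work surface, if the arm or the gripper's body presses on something with over 40 N, if the wrist force passes 120 N, or if a joint passes its speed limit or range.

## Working session

There is one attempt and no reset: what is moved stays moved. The work goes in short steps, Python scripts to look and compute and a tool call to move; the robot and the scene stay as the last step left them, time stands still between calls to the robot, and variables do not carry over. Pictures are saved under pics/ and viewed, at most 14 in all, crops included, and the job is handed in when it is done.

Besides the shell and the picture viewer there is one more tool, called after ">>>" by a JSON object that holds its "method" and its "body". apply_moves: Moves the arm, as the interface text tells. Its arguments: {"type":"object","properties":{"moves":{"type":"array"},"hand":{"type":"number"}},"required":["moves"]}

```bash
mkdir -p pics; cat > h.py <<'E'
import numpy as np, cv2
from station import r, imaging, models
def px2w(p,u,v,z):
    K=np.array(p["intrinsics"]);R=np.array(p["orientation"]);e=np.array(p["eye"])
    d=R@np.linalg.inv(K)@np.array([u,v,1.]);t=(z-e[2])/d[2];return e+t*d
def w2px(p,X):
    K=np.array(p["intrinsics"]);R=np.array(p["orientation"]);e=np.array(p["eye"])
    c=K@(R.T@(np.array(X)-e));return c[:2]/c[2]
E
python3 - <<'E'
from h import *
for n in("top","scene"):
    p=imaging.capture(n);cv2.imwrite(f"pics/{n}0.png",p["frame"])
    print(n,p["eye"],np.round(p["orientation"],3).tolist(),p["intrinsics"])
    for t in["saw_large","saw_medium","saw_small","arbor","holder_large","holder_medium","holder_small","holder_arbor","tube_offcut","nut_driver"]:
        z=.003 if "holder" in t else 0
        for d in models.place_of(p,t)[:4]:
            u,v=d["at"][0]*560,d["at"][1]*420
            print(t,round(d["confidence"],2),round(u),round(v),np.round(px2w(p,u,v,z)[:2],3))
print(r.sense())
E
```

```text
top [ 0.43105575 -0.08741125  1.30653363] [[0.021, -0.997, 0.071], [-1.0, -0.021, -0.001], [0.002, -0.071, -0.997]] [[449.09626371   0.         284.31201473]
 [  0.         449.09626371 211.51857529]
 [  0.           0.           1.        ]]
saw_large 0.75 270 170 [ 0.645 -0.045]
saw_medium 0.51 375 185 [ 0.609 -0.352]
saw_small 0.56 253 202 [0.549 0.005]
saw_small 0.52 270 219 [ 0.501 -0.048]
saw_small 0.41 304 234 [ 0.46  -0.146]
arbor 0.64 386 233 [ 0.468 -0.385]
arbor 0.63 387 273 [ 0.352 -0.389]
arbor 0.44 433 191 [ 0.592 -0.521]
arbor 0.27 145 198 [0.556 0.32 ]
holder_large 0.81 180 235 [0.448 0.213]
holder_large 0.61 332 236 [ 0.455 -0.229]
holder_medium 0.55 186 205 [0.537 0.197]
holder_small 0.76 142 227 [0.471 0.322]
holder_arbor 0.75 148 199 [0.552 0.311]
tube_offcut 0.59 323 165 [ 0.664 -0.197]
nut_driver 0.61 322 164 [ 0.666 -0.195]
nut_driver 0.59 332 238 [ 0.451 -0.227]
nut_driver 0.56 189 203 [0.542 0.19 ]
scene [-0.22474892  0.75093613  0.57909535] [[-0.748, -0.297, 0.594], [-0.663, 0.313, -0.68], [0.016, -0.902, -0.431]] [[391.51492993   0.         280.35621143]
 [
[... 853 characters left out ...]
742e+01, -1.48144247e+01]), 'joint_velocities': array([-0.06053858,  0.01530141,  0.0813411 ,  0.0553129 , -0.03650695,
       -0.13958508]), 'effort': array([-1.36439376e-04, -3.90483177e+01,  1.87620056e+01,  4.22431111e+00,
        1.54806627e-02, -3.48893275e-05]), 'tcp_pos': array([ 0.24039561, -0.57690395,  0.19696403]), 'ee_rot': array([[-9.23063034e-01, -3.84648716e-01,  1.21804027e-05],
       [-3.84648716e-01,  9.23063034e-01, -3.66052176e-05],
       [ 2.83687046e-06, -3.84740995e-05, -9.99999999e-01]]), 'wrist_force': array([ 0.23659517, -0.52433829, -0.84828073]), 'moment': array([ 0.01239133, -0.0225566 ,  0.05841452]), 'gripper_force': 0.0, 'gripper_width': 1.0012340081914262}
```

View pics/top0.png

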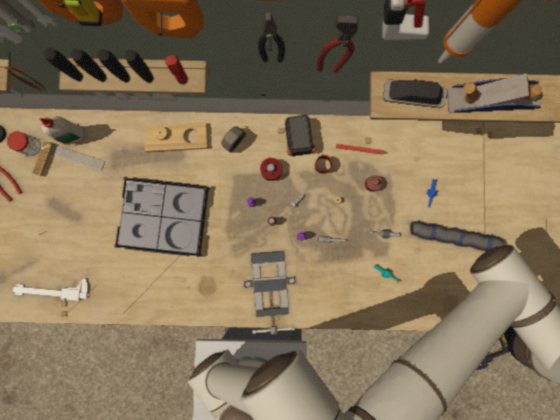

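View pics/scene0.png

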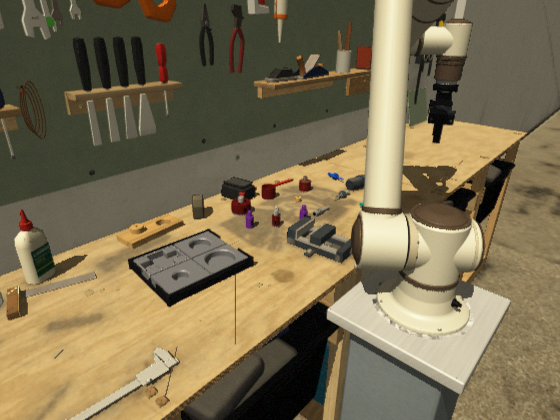

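```bash
cat > m.py <<'E'
from h import *
p=imaging.capture("top");f=p["frame"]
a=cv2.resize(f[145:295,225:455],None,fx=3.4,fy=3.4,interpolation=cv2.INTER_CUBIC)
b=cv2.resize(f[170:265,105:220],None,fx=6,fy=6,interpolation=cv2.INTER_CUBIC)
cv2.imwrite("pics/a.png",a);cv2.imwrite("pics/b.png",b)
# tray: dark mask quad
h=cv2.cvtColor(f,cv2.COLOR_BGR2HSV)
m=((h[...,1]<90)).astype(np.uint8);m[:170]=0;m[265:]=0;m[:,:108]=0;m[:,218:]=0
m=cv2.morphologyEx(m,cv2.MORPH_OPEN,np.ones((5,5)))
c=max(cv2.findContours(m,0,2)[0],key=cv2.contourArea)
W=np.array([px2w(p,u,v,.029)[:2] for u,v in c[:,0]],np.float32)
print("tray",cv2.minAreaRect(W))
for t in["saw_large","saw_medium","saw_small","arbor","holder_large","holder_medium","holder_small","holder_arbor"]:
    for d in models.cut_out(p,t)[:4]:
        k=d["region"].astype(np.uint8)
        if k.sum()<8: continue
        z={"h":.027,"s":.04,"a":.012}[t[0]]
        c=max(cv2.findContours(k,0,1)[0],key=cv2.contourArea)
        W=np.array([px2w(p,u,v,z)[:2] for u,v in c[:,0]],np.float32)
        q=cv2.minAreaRect(W);print(t,round(d["confidence"],2),[round(float(x*560 if i%2==0 else x*420)) for i,x in enumerate(d["extent"])],np.round(q[0],3),np.round(q[1],3),round(q[2],1))
E
python3 m.py
```

```text
tray ((0.5007400512695312, 0.2605495750904083), (0.23879492282867432, 0.20379430055618286), 84.83776092529297)
saw_large 0.71 [258, 155, 22, 22] [ 0.643 -0.048] [0.066 0.063] 1.2
saw_medium 0.64 [367, 176, 12, 18] [ 0.608 -0.338] [0.038 0.049] 46.0
saw_small 0.64 [248, 196, 7, 13] [0.546 0.007] [0.023 0.023] 1.5
saw_small 0.45 [299, 229, 8, 13] [ 0.454 -0.137] [0.022 0.022] 46.2
arbor 0.51 [374, 264, 27, 18] [ 0.352 -0.385] [0.083 0.025] 71.2
arbor 0.48 [383, 228, 14, 10] [ 0.467 -0.391] [0.023 0.052] 1.2
arbor 0.46 [426, 180, 10, 27] [ 0.588 -0.514] [0.078 0.027] 4.3
holder_large 0.9 [159, 216, 41, 34] [0.449 0.209] [0.118 0.095] 85.5
holder_medium 0.6 [165, 187, 41, 33] [0.543 0.2  ] [0.115 0.094] 84.9
holder_medium 0.44 [368, 179, 14, 14] [ 0.609 -0.341] [0.046 0.046] 0.5
holder_small 0.86 [119, 210, 41, 38] [0.46  0.323] [0.112 0.09 ] 84.7
holder_small 0.74 [166, 187, 41, 33] [0.542 0.2  ] [0.115 0.091] 84.8
holder_arbor 0.65 [120, 182, 44, 38] [0.553 0.314] [0.111 0.091] 85.2
```

View pics/a.png

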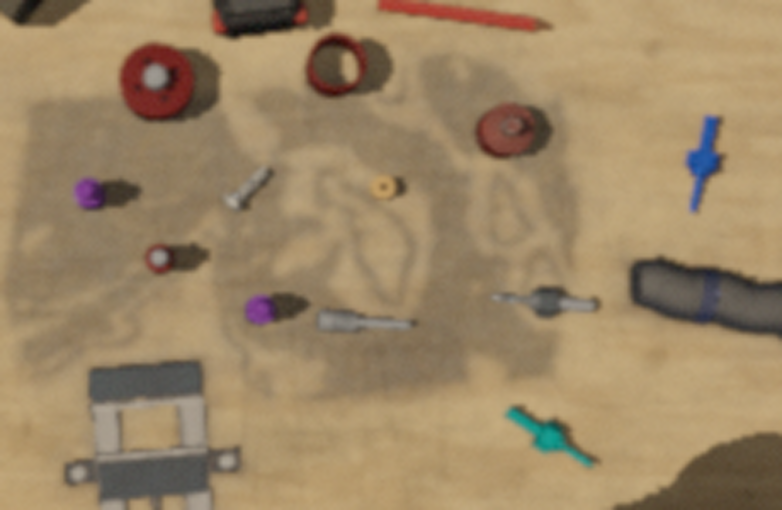

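View pics/b.png

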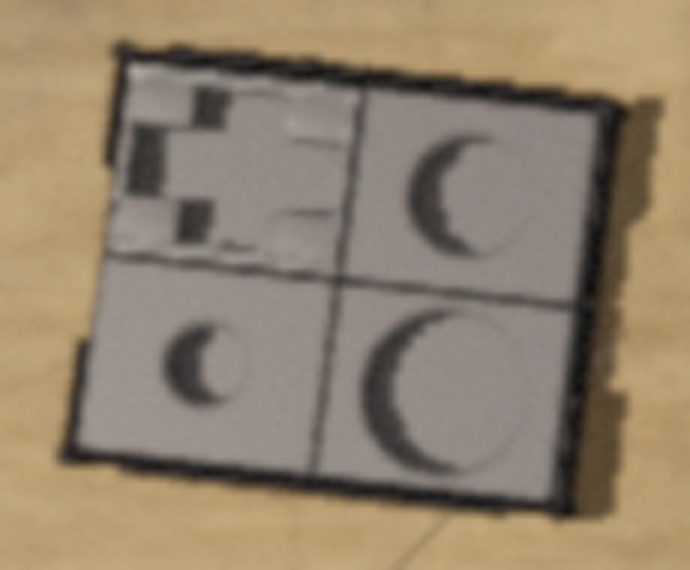

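The top view crop shows the following:
- **Kit:** large saw at full-picture pixel (271,169), medium saw (374,183), small red saw (271,220) and steel arbor (386,233).
- **Could be mistaken for them:** purple cups (251,202) and (301,236), blue arbor (432,192), turquoise arbor (387,273), nut driver (332,239), tube (324,164), a loose screw (298,200) and a brass ring (338,200).
- **Tray:** arbor holder top left, medium well top right, small well bottom left and large well bottom right.

I choose the red and steel ones.

```bash
cat > n.py <<'E'
from h import *
p=imaging.capture("top");f=p["frame"].astype(int)
S=8
def roi(u,v,w,fn):
    g=cv2.resize(p["frame"][v-w:v+w,u-w:u+w],None,fx=S,fy=S,interpolation=cv2.INTER_CUBIC)
    return fn(g),g
for n,(u,v,w) in dict(large=(271,169,18),medium=(374,184,14),small=(271,220,9)).items():
    g=cv2.resize(p["frame"][v-w:v+w,u-w:u+w],None,fx=S,fy=S,interpolation=cv2.INTER_CUBIC)
    h=cv2.cvtColor(g,cv2.COLOR_BGR2HSV)
    m=(((h[...,0]<7)|(h[...,0]>168))&(h[...,1]>70)&(h[...,2]>50)).astype(np.uint8)
    c=max(cv2.findContours(m,0,1)[0],key=cv2.contourArea)
    c=cv2.convexHull(c)
    W=np.array([px2w(p,u-w+(a+.5)/S-.5,v-w+(b+.5)/S-.5,.038)[:2] for a,b in c[:,0]],np.float32)
    q=cv2.minAreaRect(W);(cx,cy),rad=cv2.minEnclosingCircle(W)
    print(n,np.round(q[0],4),np.round(q[1],4),round(q[2]),"circ",round(cx,4),round(cy,4),round(rad,4))
# arbor: grey low saturation
u0,v0,u1,v1=366,222,405,245
g=cv2.resize(p["frame"][v0:v1,u0:u1],None,fx=S,fy=S,interpolation=cv2.INTER_CUBIC)
h=cv2.cvtColor(g,cv2.COLOR_BGR2HSV);m=(h[...,1]<75).astype(np.uint8)
cnt,lab,st,ce=cv2.connectedComponentsWithStats(m);i=1+np.argmax(st[1:,4])
ys,xs=np.where(lab==i)
W=np.array([px2w(p,u0+(a+.5)/S-.5,v0+(b+.5)/S-.5,.014)[:2] for a,b in zip(xs,ys)],np.float32)
print("arbor",cv2.minAreaRect(W),W.mean(0),cv2.fitLine(W,2,0,.01,.01).ravel())
d=g[...,2].astype(int); 
k=(lab==i)&(h[...,2]<105); yy,xx=np.where(k);print("nut",px2w(p,u0+xx.mean()/S-.5,v0+yy.mean()/S-.5,.02))
p2=imaging.capture("scene")
for X in [(.643,-.048,0),(.607,-.341,0),(.5,-.05,0),(.467,-.388,.0)]: print(X,w2px(p2,X))
s=p2["frame"][165:245,225:365];cv2.imwrite("pics/c.png",cv2.resize(s,None,fx=5.5,fy=5.5,interpolation=cv2.INTER_CUBIC))
cv2.imwrite("pics/d.png",np.hstack([cv2.resize(p["frame"][170:200,360:390],(400,400),interpolation=cv2.INTER_CUBIC),cv2.resize(p["frame"][218:248,370:400],(400,400),interpolation=cv2.INTER_CUBIC)]))
E
python3 n.py
```

```text
large [ 0.6424 -0.0471] [0.06   0.0619] 85 circ 0.6418 -0.0472 0.0323
medium [ 0.6079 -0.3386] [0.0404 0.0449] 8 circ 0.6084 -0.3395 0.0244
small [ 0.4924 -0.0527] [0.0223 0.0178] 83 circ 0.4944 -0.0534 0.0118
arbor ((0.4655930697917938, -0.37655988335609436), (0.025506293401122093, 0.09094108641147614), 1.2020597457885742) [ 0.46612737 -0.3790078 ] [ 0.06653476  0.9977841   0.4661276  -0.37900776]
nut [ 0.46638943 -0.38023365  0.02      ]
(0.643, -0.048, 0) [241.8481556  211.68271427]
(0.607, -0.341, 0) [304.78171025 189.80361373]
(0.5, -0.05, 0) [273.8638876  225.36428402]
(0.467, -0.388, 0.0) [342.75300147 196.51293447]
```

View pics/c.png

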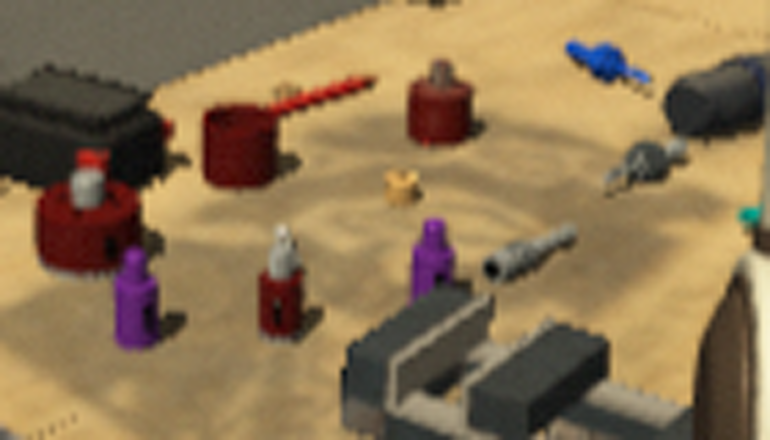

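View pics/d.png

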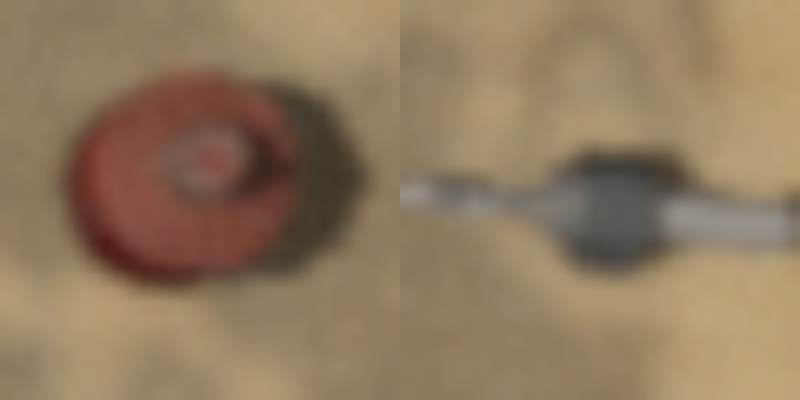

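The scene crop confirms it: all three red saws stand upright and closed. The tube at crop (240,145) is open with no hub. The arbor at crop (645,163) is steel with a dark nut and its drill tip towards the left of the picture. I'll keep one tool yaw (174.8°), aligned with the tray, for everything. First I turn and go above the large saw.

>>> {"method": "apply_moves", "body": {"moves": [[[0,0,0],-6.9],[[0,0,0],-6.9],[[0,0,0],-6.9],[[0,0,0],-6.9],[[0,0,0],-6.9]], "hand": 0.087}}

```text
time_s: 2.07
tcp_pos: [0.2404, -0.5769, 0.197]
ee_rot: [[-0.538, -0.843, 0.0], [-0.843, 0.538, -0.0], [0.0, -0.0, -1.0]]
wrist_force: [0.8, -0.3, 0.5]
gripper_width: 1.003
gripper_force: 0.0
```

>>> {"method": "apply_moves", "body": {"moves": [[[0,0,0],-6.9],[[0,0,0],-6.9],[[0,0,0],-6.9],[[0,0,0],-7.0],[[0,0,0],0]]}}

```text
time_s: 2.48
tcp_pos: [0.2404, -0.5769, 0.197]
ee_rot: [[-0.088, -0.996, 0.0], [-0.996, 0.088, -0.0], [0.0, -0.0, -1.0]]
wrist_force: [-0.2, 0.4, 0.1]
gripper_width: 1.002
gripper_force: 0.0
```

>>> {"method": "apply_moves", "body": {"moves": [[[-0.033,-0.0207,0],0],[[-0.033,-0.0207,0],0],[[-0.033,-0.0207,0],0],[[-0.033,-0.0207,0],0],[[-0.033,-0.0207,0],0]]}}

```text
time_s: 2.9
tcp_pos: [0.3591, -0.4205, 0.1971]
ee_rot: [[-0.094, -0.996, 0.0], [-0.996, 0.094, -0.0], [0.0, -0.0, -1.0]]
wrist_force: [0.9, -0.1, -0.7]
gripper_width: 1.001
gripper_force: 0.0
```

>>> {"method": "apply_moves", "body": {"moves": [[[-0.033,-0.0207,0],0],[[-0.033,-0.0207,0],0],[[-0.033,-0.0207,0],0],[[-0.033,-0.0207,0],0],[[-0.033,-0.0207,0],0]]}}

```text
time_s: 3.32
tcp_pos: [0.4772, -0.2652, 0.1973]
ee_rot: [[-0.094, -0.996, 0.001], [-0.996, 0.094, -0.0], [0.0, -0.001, -1.0]]
wrist_force: [1.0, -0.6, 0.1]
gripper_width: 0.999
gripper_force: 0.0
```

>>> {"method": "apply_moves", "body": {"moves": [[[-0.033,-0.0207,0],0],[[-0.033,-0.0207,0],0],[[-0.033,-0.0207,0],0],[[-0.033,-0.0207,0],0],[[-0.033,-0.0207,0],0]]}}

```text
time_s: 3.73
tcp_pos: [0.5952, -0.1102, 0.1972]
ee_rot: [[-0.094, -0.996, 0.0], [-0.996, 0.094, -0.0], [0.0, -0.0, -1.0]]
wrist_force: [0.0, -0.1, 0.0]
gripper_width: 0.999
gripper_force: 0.0
```

>>> {"method": "apply_moves", "body": {"moves": [[[-0.033,-0.0207,0],0],[[-0.033,-0.0207,0],0],[[0,0,0],0],[[0,0,0],0]]}}

```text
time_s: 4.07
tcp_pos: [0.6422, -0.0481, 0.196]
ee_rot: [[-0.09, -0.996, -0.001], [-0.996, 0.09, -0.0], [0.0, 0.001, -1.0]]
wrist_force: [-0.2, 0.4, 0.9]
gripper_width: 1.001
gripper_force: 0.0
```

```bash
cat > d.py <<'E'
import sys
from h import *
# usage: d.py x y z -> shift in tool axes to target, yaw error
s=r.sense();T=np.array([float(a) for a in sys.argv[1:4]]);R=np.array(s["ee_rot"])
print("tool shift",np.round(R.T@(T-s["tcp_pos"]),4),"pos",np.round(s["tcp_pos"],4),"yaw",np.degrees(np.arctan2(R[1,1],R[0,1])).round(2),"t",s["time_s"],"w",s["gripper_width"],"gf",s["gripper_force"],"F",np.round(s["wrist_force"],1),"j",np.round(s["joints"]))
E
python3 d.py .642 -.048 .024
python3 - <<'E'
from h import *
p=imaging.capture("top")
print(px2w(p,373.8,182.1,.038),px2w(p,385.8,233.2,.02), px2w(p,225+158/3.4-.5,145+259/3.4-.5,.046))
E
```

```text
tool shift [-1.00e-04  0.00e+00  1.72e-01] pos [ 0.6422 -0.0481  0.196 ] yaw 174.83 t 4.0667 w 1.001190031494499 gf 0.0 F [-0.2  0.4  0.9] j [ 10.  24.   3.  -0. -69. -15.]
[ 0.61049714 -0.3410318   0.038     ] [ 0.46638267 -0.37999966  0.02      ] [ 0.49406177 -0.0512027   0.046     ]
```

>>> {"method": "apply_moves", "body": {"moves": [[[0,0,0.04],0],[[0,0,0.04],0],[[0,0,0.04],0],[[0,0,0.03],0],[[0,0,0.022],0]]}}

```text
time_s: 4.53
tcp_pos: [0.6387, -0.0517, 0.022]
ee_rot: [[-0.094, -0.996, -0.005], [-0.996, 0.094, -0.0], [0.001, 0.005, -1.0]]
wrist_force: [0.3, -0.2, -0.1]
gripper_width: 0.999
gripper_force: 0.0
```

>>> {"method": "apply_moves", "body": {"moves": [[[0,0,0],0],[[0,0,0],0],[[0,0,0],0],[[0,0,0],0],[[0,0,0],0]], "hand": 0}}

```text
time_s: 4.95
tcp_pos: [0.6429, -0.05, 0.0274]
ee_rot: [[-0.091, -0.996, 0.004], [-0.996, 0.091, 0.0], [-0.001, -0.004, -1.0]]
wrist_force: [0.4, -0.0, 0.7]
gripper_width: 0.705
gripper_force: 0.0
```

>>> {"method": "apply_moves", "body": {"moves": [[[0,0,0],0],[[0,0,0],0],[[0,0,0],0],[[0,0,-0.01],0],[[0,0,-0.02],0]]}}

```text
time_s: 5.37
tcp_pos: [0.6394, -0.05, 0.0531]
ee_rot: [[-0.091, -0.996, -0.006], [-0.996, 0.091, -0.0], [0.001, 0.006, -1.0]]
wrist_force: [0.3, 0.1, 0.3]
gripper_width: 0.325
gripper_force: 0.0
```

```bash
python3 d.py .4493 .2090 .150
```

```text
tool shift [-0.2406  0.2134 -0.0959] pos [ 0.6394 -0.05    0.0531] yaw 174.8 t 5.3667 w 0.3247100387205865 gf 0.0 F [0.3 0.1 0.3] j [ 10.  31.  -7.  -0. -52. -15.]
```

```bash
python3 - <<'E'
from h import *
p=imaging.capture("top");q=imaging.capture("scene")
cv2.imwrite("pics/e.png",np.hstack([cv2.resize(p["frame"][140:200,240:300],(400,400),interpolation=cv2.INTER_CUBIC),cv2.resize(q["frame"][160:240,210:290],(400,400),interpolation=cv2.INTER_CUBIC)]))
print(r.sense()["gripper_width"],r.sense()["gripper_force"])
E
```

```text
0.2291766411127926 0.0
```

View pics/e.png

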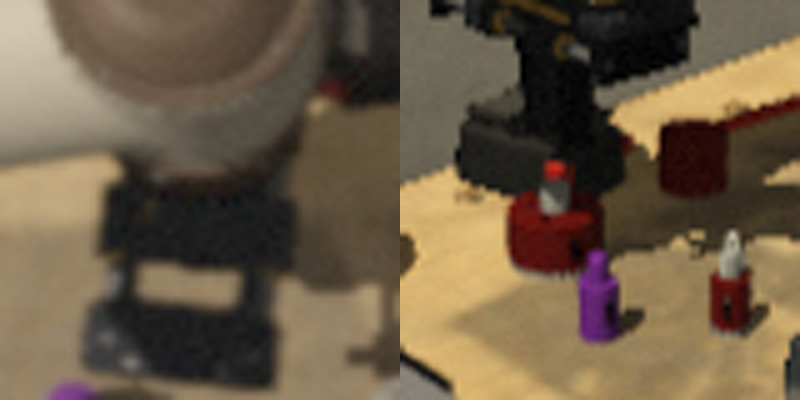

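The scene crop shows the large saw undisturbed at about (241,211), with the fingers above it. The grasp closed past it, so I'll project the TCP into both pictures to see why.

```bash
python3 - <<'E'
from h import *
s=r.sense();R=np.array(s["ee_rot"]);T=s["tcp_pos"]
out=[]
for n,(x0,y0,w) in dict(top=(225,130,90),scene=(195,130,90)).items():
    p=imaging.capture(n);g=cv2.resize(p["frame"][y0:y0+w,x0:x0+w],(400,400),interpolation=cv2.INTER_CUBIC)
    k=400/w
    def dot(X,c):
        u=w2px(p,X);cv2.circle(g,(int((u[0]-x0+.5)*k),int((u[1]-y0+.5)*k)),3,c,-1)
    dot(T,(0,255,0));dot(T-R[:,2]*.07,(255,255,0))
    for q in(-1,1): dot(T-R[:,2]*.07+q*R[:,1]*.095,(0,255,255))
    dot((.642,-.048,.055),(255,0,255)); dot((.642,-.048,0),(255,0,255))
    out.append(g)
cv2.imwrite("pics/f.png",np.hstack(out)); print(s["gripper_width"],r.pinch_z)
E
```

```text
0.2291766411127926 0.0187
```

View pics/f.png

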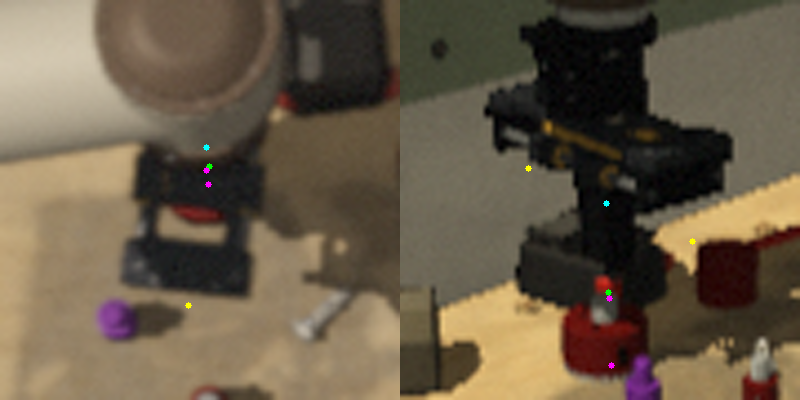

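The TCP is right over the saw. With the fingers shut at 20 mm they reach the hub, so when open their tips sit higher than the "shut" TCP (they close on an arc). I'll reopen, go lower, settle and close.

>>> {"method": "apply_moves", "body": {"moves": [[[0,0,-0.02],0],[[0,0,0],0],[[0,0,0],0],[[0,0,0],0],[[0,0,0],0]], "hand": 0.087}}

```text
time_s: 5.98
tcp_pos: [0.6407, -0.0499, 0.0737]
ee_rot: [[-0.091, -0.996, -0.002], [-0.996, 0.091, -0.0], [0.0, 0.002, -1.0]]
wrist_force: [0.1, 0.3, 0.1]
gripper_width: 0.435
gripper_force: 0.0
```

>>> {"method": "apply_moves", "body": {"moves": [[[0,0,0],0],[[0,0,0],0],[[0,0,0],0],[[0,0,0],0],[[0,0,0],0]]}}

```text
time_s: 6.4
tcp_pos: [0.6415, -0.05, 0.0748]
ee_rot: [[-0.09, -0.996, -0.0], [-0.996, 0.09, -0.0], [0.0, 0.0, -1.0]]
wrist_force: [-0.5, 0.1, -0.3]
gripper_width: 0.817
gripper_force: 0.0
```

>>> {"method": "apply_moves", "body": {"moves": [[[0,0,0],0],[[0,0,0],0],[[0,0,0],0],[[0,0,0],0],[[0,0,0],0]]}}

```text
time_s: 6.82
tcp_pos: [0.6415, -0.0499, 0.075]
ee_rot: [[-0.09, -0.996, 0.0], [-0.996, 0.09, 0.0], [-0.0, -0.0, -1.0]]
wrist_force: [-0.2, -0.1, -1.3]
gripper_width: 0.994
gripper_force: 0.0
```

```bash
python3 d.py .642 -.048 .016
```

```text
tool shift [-0.002  -0.0003  0.059 ] pos [ 0.6415 -0.0499  0.075 ] yaw 174.82 t 6.8167 w 0.9936014183801597 gf 0.0 F [-0.2 -0.1 -1.3] j [ 10.  30.  -6.   0. -55. -15.]
```

>>> {"method": "apply_moves", "body": {"moves": [[[-0.002,0,0.018],0],[[0,0,0.018],0],[[0,0,0.014],0],[[0,0,0.009],0],[[0,0,0],0]]}}

```text
time_s: 7.23
tcp_pos: [0.6401, -0.0481, 0.0136]
ee_rot: [[-0.091, -0.996, -0.004], [-0.996, 0.091, -0.0], [0.001, 0.004, -1.0]]
wrist_force: [-0.0, -0.4, -0.2]
gripper_width: 1.001
gripper_force: 0.0
```

>>> {"method": "apply_moves", "body": {"moves": [[[0,0,0],0],[[0,0,0],0],[[0,0,0],0],[[0,0,0],0],[[0,0,0],0]], "hand": 0.03}}

```text
time_s: 7.65
tcp_pos: [0.6421, -0.0479, 0.0168]
ee_rot: [[-0.09, -0.996, 0.001], [-0.996, 0.09, 0.0], [-0.0, -0.001, -1.0]]
wrist_force: [0.0, 1.0, -0.3]
gripper_width: 0.71
gripper_force: 0.0
```

>>> {"method": "apply_moves", "body": {"moves": [[[0,0,0],0],[[0,0,0],0],[[0,0,0],0]]}}

```text
time_s: 7.9
tcp_pos: [0.6417, -0.048, 0.0161]
ee_rot: [[-0.09, -0.996, 0.0], [-0.996, 0.09, 0.0], [-0.0, -0.0, -1.0]]
wrist_force: [-0.1, -0.0, 0.8]
gripper_width: 0.477
gripper_force: 0.0
```

```bash
python3 - <<'E'
from h import *
s=r.sense();R=np.array(s["ee_rot"]);T=s["tcp_pos"];print(s["gripper_width"],s["gripper_force"],s["wrist_force"])
out=[]
for n,(x0,y0,w) in dict(top=(240,140,60),scene=(215,160,60)).items():
    p=imaging.capture(n);g=cv2.resize(p["frame"][y0:y0+w,x0:x0+w],(400,400),interpolation=cv2.INTER_CUBIC)
    g=cv2.convertScaleAbs(g,alpha=1.6,beta=20)
    k=400/w
    def dot(X,c):
        u=w2px(p,X);cv2.circle(g,(int((u[0]-x0+.5)*k),int((u[1]-y0+.5)*k)),2,c,-1)
    dot(T,(0,255,0));dot(T-R[:,2]*.07,(255,255,0))
    out.append(g)
cv2.imwrite("pics/g.png",np.hstack(out))
E
```

```text
0.4772646345926825 0.0 [-0.10781289 -0.02238219  0.79649074]
```

View pics/g.png

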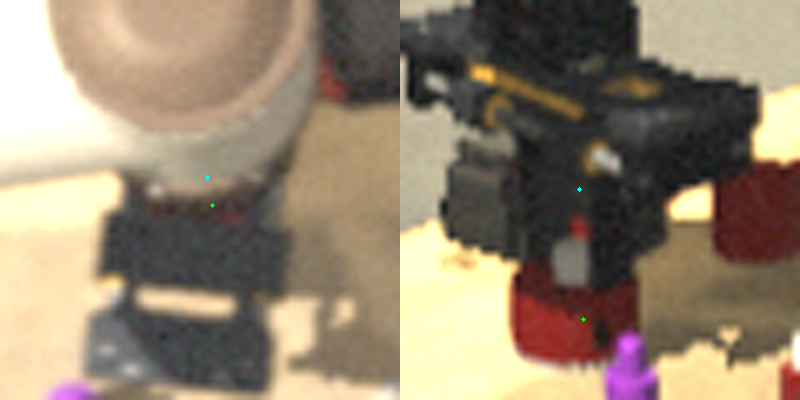

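In this crop the fingertips are at about the cup's top, crop (600,285), although the reported TCP is 22 mm lower. So the open tips sit well above the TCP. I'll reopen just above, go lower in small steps watching the force, and close again.

>>> {"method": "apply_moves", "body": {"moves": [[[0,0,-0.02],0],[[0,0,0],0],[[0,0,0],0],[[0,0,0],0],[[0,0,0],0]], "hand": 0.087}}

```text
time_s: 8.42
tcp_pos: [0.6411, -0.048, 0.0352]
ee_rot: [[-0.091, -0.996, -0.001], [-0.996, 0.091, 0.0], [0.0, 0.001, -1.0]]
wrist_force: [0.2, 0.1, 0.8]
gripper_width: 0.693
gripper_force: 0.0
```

>>> {"method": "apply_moves", "body": {"moves": [[[0,0,0],0],[[0,0,0],0],[[0,0,0],0],[[0,0,0.01],0],[[0,0,0.01],0]]}}

```text
time_s: 8.83
tcp_pos: [0.6421, -0.0479, 0.0156]
ee_rot: [[-0.09, -0.996, 0.001], [-0.996, 0.09, 0.0], [-0.0, -0.001, -1.0]]
wrist_force: [0.3, 0.0, 0.4]
gripper_width: 0.982
gripper_force: 0.0
```

>>> {"method": "apply_moves", "body": {"moves": [[[0,0,0.004],0],[[0,0,0.004],0],[[0,0,0.003],0],[[0,0,0],0],[[0,0,0],0]]}}

```text
time_s: 9.25
tcp_pos: [0.6417, -0.048, 0.0048]
ee_rot: [[-0.09, -0.996, -0.0], [-0.996, 0.09, -0.0], [0.0, 0.0, -1.0]]
wrist_force: [-0.6, -0.1, -0.3]
gripper_width: 1.001
gripper_force: 0.0
```

>>> {"method": "apply_moves", "body": {"moves": [[[0,0,0],0],[[0,0,0],0],[[0,0,0],0],[[0,0,0],0],[[0,0,0],0]], "hand": 0.03}}

```text
time_s: 9.67
tcp_pos: [0.6423, -0.0479, 0.0053]
ee_rot: [[-0.09, -0.996, 0.001], [-0.996, 0.09, 0.0], [-0.0, -0.001, -1.0]]
wrist_force: [0.8, -0.2, 0.5]
gripper_width: 0.721
gripper_force: 30.0
```

>>> {"method": "apply_moves", "body": {"moves": [[[0,0,0],0],[[0,0,0],0]]}}

```text
time_s: 9.83
tcp_pos: [0.6422, -0.0479, 0.0053]
ee_rot: [[-0.09, -0.996, 0.001], [-0.996, 0.09, 0.0], [-0.0, -0.001, -1.0]]
wrist_force: [0.7, 0.0, 0.5]
gripper_width: 0.714
gripper_force: 30.0
```

>>> {"method": "apply_moves", "body": {"moves": [[[0,0,-0.005],0],[[0,0,-0.012],0],[[0,0,-0.02],0],[[0,0,-0.03],0],[[0,0,-0.03],0]]}}

```text
time_s: 10.25
tcp_pos: [0.6402, -0.0482, 0.1024]
ee_rot: [[-0.091, -0.996, -0.004], [-0.996, 0.091, -0.0], [0.001, 0.004, -1.0]]
wrist_force: [1.6, -0.1, -1.5]
gripper_width: 0.715
gripper_force: 30.0
```

>>> {"method": "apply_moves", "body": {"moves": [[[0,0,-0.02],0],[[0,0,0],0],[[0,0,0],0]]}}

```text
time_s: 10.5
tcp_pos: [0.6418, -0.0477, 0.1234]
ee_rot: [[-0.091, -0.996, 0.002], [-0.996, 0.091, 0.001], [-0.001, -0.002, -1.0]]
wrist_force: [-0.1, 0.2, -4.1]
gripper_width: 0.715
gripper_force: 30.0
```

```bash
python3 d.py .4493 .2090 .12; python3 - <<'E'
from h import *
p=imaging.capture("scene");cv2.imwrite("pics/i.png",cv2.resize(p["frame"][100:240,170:310],(600,600),interpolation=cv2.INTER_CUBIC))
E
```

```text
tool shift [-0.2382  0.215   0.0032] pos [ 0.6418 -0.0477  0.1234] yaw 174.8 t 10.5 w 0.7149407343170919 gf 29.999290079867933 F [-0.1  0.2 -4.1] j [ 10.  27.  -3.  -0. -60. -15.]
```

View pics/i.png

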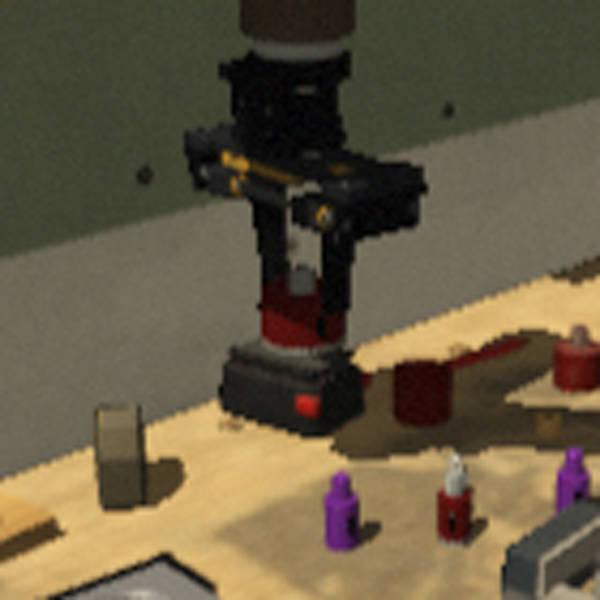

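The saw hangs level in the grip; in the crop the cup spans y 285–345 and the near fingertip is at y ≈ 308, about halfway. The underside is 5 mm below the reported TCP. Now to the large well.

>>> {"method": "apply_moves", "body": {"moves": [[[-0.0238,0.0215,0],0],[[-0.0238,0.0215,0],0],[[-0.0238,0.0215,0],0],[[-0.0238,0.0215,0],0],[[-0.0238,0.0215,0],0]]}}

```text
time_s: 10.97
tcp_pos: [0.5426, 0.0805, 0.1195]
ee_rot: [[-0.091, -0.996, -0.005], [-0.996, 0.091, -0.002], [0.002, 0.005, -1.0]]
wrist_force: [0.1, 0.6, -3.3]
gripper_width: 0.72
gripper_force: 30.0
```

>>> {"method": "apply_moves", "body": {"moves": [[[-0.0238,0.0215,0],0],[[-0.0238,0.0215,0],0],[[-0.0238,0.0215,0],0],[[-0.0238,0.0215,0],0],[[-0.0238,0.0215,0],0]]}}

```text
time_s: 11.38
tcp_pos: [0.4465, 0.2084, 0.12]
ee_rot: [[-0.091, -0.996, -0.004], [-0.996, 0.091, -0.003], [0.003, 0.004, -1.0]]
wrist_force: [0.3, 0.5, -3.5]
gripper_width: 0.72
gripper_force: 30.0
```

>>> {"method": "apply_moves", "body": {"moves": [[[0,0,0],0],[[0,0,0],0],[[0,0,0.02],0],[[0,0,0.02],0],[[0,0,0.02],0]]}}

```text
time_s: 11.8
tcp_pos: [0.4487, 0.2072, 0.0604]
ee_rot: [[-0.092, -0.996, -0.001], [-0.996, 0.092, -0.001], [0.001, 0.001, -1.0]]
wrist_force: [1.1, 0.2, -2.4]
gripper_width: 0.717
gripper_force: 30.0
```

>>> {"method": "apply_moves", "body": {"moves": [[[0,0,0.01],0],[[0,0,0],0],[[0,0,0],0],[[0,0,0],0]]}}

```text
time_s: 12.13
tcp_pos: [0.4497, 0.2082, 0.0522]
ee_rot: [[-0.091, -0.996, 0.0], [-0.996, 0.091, -0.0], [-0.0, -0.0, -1.0]]
wrist_force: [0.9, -0.4, -1.9]
gripper_width: 0.72
gripper_force: 30.0
```

```bash
python3 d.py .4493 .2090 .0155
```

```text
tool shift [-0.0008  0.0005  0.0367] pos [0.4497 0.2082 0.0522] yaw 174.78 t 12.1333 w 0.7199272707179648 gf 29.999471206683666 F [ 0.9 -0.4 -1.9] j [ 44.  19. -28.   0. -43. -49.]
```

>>> {"method": "apply_moves", "body": {"moves": [[[-0.001,0.0005,0.012],0],[[0,0,0.012],0],[[0,0,0.008],0],[[0,0,0.004],0],[[0,0,0],0]]}}

```text
time_s: 12.55
tcp_pos: [0.4485, 0.2092, 0.0156]
ee_rot: [[-0.09, -0.996, -0.001], [-0.996, 0.09, -0.001], [0.001, 0.001, -1.0]]
wrist_force: [-0.9, -0.7, -2.6]
gripper_width: 0.723
gripper_force: 30.0
```

>>> {"method": "apply_moves", "body": {"moves": [[[0,0,0],0],[[0,0,0.001],0],[[0,0,0],0]]}}

```text
time_s: 12.8
tcp_pos: [0.449, 0.2098, 0.0154]
ee_rot: [[-0.09, -0.996, 0.001], [-0.996, 0.09, 0.001], [-0.001, -0.001, -1.0]]
wrist_force: [0.5, 0.0, -2.1]
gripper_width: 0.718
gripper_force: 30.0
```

>>> {"method": "apply_moves", "body": {"moves": [[[0,0,0],0],[[0,0,0],0],[[0,0,0],0],[[0,0,0],0],[[0,0,0],0]], "hand": 0.08}}

```text
time_s: 13.22
tcp_pos: [0.4489, 0.2097, 0.0152]
ee_rot: [[-0.09, -0.996, 0.001], [-0.996, 0.09, 0.0], [-0.0, -0.001, -1.0]]
wrist_force: [1.2, -0.5, 0.3]
gripper_width: 0.91
gripper_force: 0.0
```

>>> {"method": "apply_moves", "body": {"moves": [[[0,0,-0.02],0],[[0,0,-0.04],0],[[0,0,-0.04],0],[[0,0,-0.03],0],[[0,0,0],0]]}}

```text
time_s: 13.63
tcp_pos: [0.4526, 0.2122, 0.1521]
ee_rot: [[-0.089, -0.996, 0.012], [-0.996, 0.089, 0.008], [-0.009, -0.011, -1.0]]
wrist_force: [-0.4, 0.0, -0.1]
gripper_width: 0.917
gripper_force: 0.0
```

```bash
python3 d.py .6095 -.341 .12
```

```text
tool shift [ 0.5374 -0.205   0.0294] pos [0.4526 0.2122 0.1521] yaw 174.91 t 13.6333 w 0.9169364033100071 gf 0.0 F [-0.4  0.  -0.1] j [ 44.  12. -21.   0. -56. -49.]
```

>>> {"method": "apply_moves", "body": {"moves": [[[0.0358,-0.0137,0],0],[[0.0358,-0.0137,0],0],[[0.0358,-0.0137,0],0],[[0.0358,-0.0137,0],0],[[0.0358,-0.0137,0],0]], "hand": 0.074}}

```text
time_s: 14.05
tcp_pos: [0.5008, 0.0235, 0.145]
ee_rot: [[-0.089, -0.996, 0.0], [-0.996, 0.089, 0.0], [-0.0, -0.0, -1.0]]
wrist_force: [1.0, 0.6, 0.7]
gripper_width: 0.851
gripper_force: 0.0
```

>>> {"method": "apply_moves", "body": {"moves": [[[0.0358,-0.0137,0],0],[[0.0358,-0.0137,0],0],[[0.0358,-0.0137,0],0],[[0.0358,-0.0137,0],0],[[0.0358,-0.0137,0],0]]}}

```text
time_s: 14.47
tcp_pos: [0.5529, -0.1613, 0.1448]
ee_rot: [[-0.09, -0.996, 0.0], [-0.996, 0.09, 0.0], [-0.0, -0.0, -1.0]]
wrist_force: [1.0, 0.3, -0.2]
gripper_width: 0.846
gripper_force: 0.0
```

>>> {"method": "apply_moves", "body": {"moves": [[[0.0358,-0.0137,0],0],[[0.0358,-0.0137,0],0],[[0.0358,-0.0137,0],0],[[0.0358,-0.0137,0],0],[[0.0358,-0.0137,0],0]]}}

```text
time_s: 14.88
tcp_pos: [0.6049, -0.3457, 0.1444]
ee_rot: [[-0.09, -0.996, -0.0], [-0.996, 0.09, 0.0], [-0.0, 0.001, -1.0]]
wrist_force: [0.5, 0.2, 0.4]
gripper_width: 0.851
gripper_force: 0.0
```

>>> {"method": "apply_moves", "body": {"moves": [[[0,0,0],0],[[0,0,0.02],0],[[0,0,0.02],0],[[0,0,0],0],[[0,0,0],0]]}}

```text
time_s: 15.3
tcp_pos: [0.6039, -0.3435, 0.1035]
ee_rot: [[-0.09, -0.996, -0.003], [-0.996, 0.09, 0.001], [-0.001, 0.004, -1.0]]
wrist_force: [0.6, 0.5, 0.2]
gripper_width: 0.849
gripper_force: 0.0
```

```bash
python3 d.py .6095 -.341 .005;  python3 - <<'E'
from h import *
p=imaging.capture("top");q=imaging.capture("scene")
cv2.imwrite("pics/j.png",np.hstack([cv2.resize(p["frame"][170:265,105:220],(484,400),interpolation=cv2.INTER_CUBIC),cv2.resize(q["frame"][140:210,270:325],(314,400),interpolation=cv2.INTER_CUBIC)]))
E
```

```text
tool shift [-0.003  -0.0057  0.0984] pos [ 0.6039 -0.3435  0.1035] yaw 174.83 t 15.3 w 0.8488194407869164 gf 0.0 F [0.6 0.5 0.2] j [-16.  33.   4.   0. -62.  11.]
```

View pics/j.png

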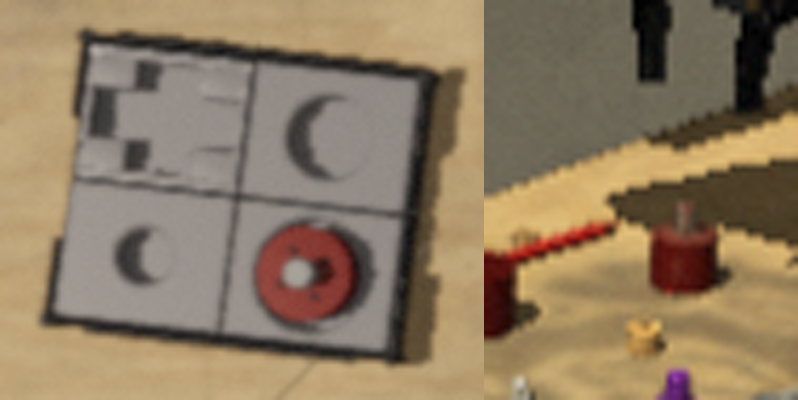

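The large saw sits centred and level in its well. Now the medium saw.

>>> {"method": "apply_moves", "body": {"moves": [[[-0.002,-0.0055,0.03],0],[[0,0,0.03],0],[[0,0,0.02],0],[[0,0,0.012],0],[[0,0,0.007],0]]}}

```text
time_s: 15.82
tcp_pos: [0.6106, -0.3421, 0.0054]
ee_rot: [[-0.09, -0.996, -0.0], [-0.996, 0.09, -0.0], [0.0, 0.0, -1.0]]
wrist_force: [-0.1, -0.1, 0.2]
gripper_width: 0.852
gripper_force: 0.0
```

>>> {"method": "apply_moves", "body": {"moves": [[[0,0,0],0],[[0,0,0],0],[[0,0,0],0],[[0,0,0],0],[[0,0,0],0]], "hand": 0.025}}

```text
time_s: 16.23
tcp_pos: [0.6112, -0.3426, 0.0074]
ee_rot: [[-0.09, -0.996, 0.002], [-0.996, 0.09, -0.001], [0.001, -0.002, -1.0]]
wrist_force: [-0.2, 1.1, 0.6]
gripper_width: 0.556
gripper_force: 0.0
```

>>> {"method": "apply_moves", "body": {"moves": [[[0,0,0],0],[[0,0,0],0],[[0,0,0],0]]}}

```text
time_s: 16.48
tcp_pos: [0.6106, -0.3425, 0.007]
ee_rot: [[-0.09, -0.996, 0.0], [-0.996, 0.09, -0.0], [0.0, -0.0, -1.0]]
wrist_force: [-1.5, 0.4, 4.5]
gripper_width: 0.496
gripper_force: 30.0
```

>>> {"method": "apply_moves", "body": {"moves": [[[0,0,-0.003],0],[[0,0,-0.012],0],[[0,0,-0.025],0],[[0,0,-0.03],0],[[0,0,-0.03],0]]}}

```text
time_s: 16.9
tcp_pos: [0.6099, -0.3421, 0.1064]
ee_rot: [[-0.09, -0.996, -0.002], [-0.996, 0.09, 0.001], [-0.001, 0.002, -1.0]]
wrist_force: [0.5, -0.6, -1.3]
gripper_width: 0.499
gripper_force: 30.0
```

>>> {"method": "apply_moves", "body": {"moves": [[[0,0,-0.02],0],[[0,0,0],0],[[0,0,0],0]]}}

```text
time_s: 17.15
tcp_pos: [0.6111, -0.3423, 0.1275]
ee_rot: [[-0.09, -0.996, 0.003], [-0.996, 0.09, -0.0], [-0.0, -0.003, -1.0]]
wrist_force: [-0.8, 0.4, -2.9]
gripper_width: 0.496
gripper_force: 30.0
```

```bash
python3 d.py .5429 .2004 .12; python3 - <<'E'
from h import *
p=imaging.capture("scene");cv2.imwrite("pics/k.png",cv2.resize(p["frame"][130:200,270:340],(500,500),interpolation=cv2.INTER_CUBIC))
E
```

```text
tool shift [-0.5343  0.1171  0.0071] pos [ 0.6111 -0.3423  0.1275] yaw 174.81 t 17.15 w 0.49603950869498964 gf 29.999964125454426 F [-0.8  0.4 -2.9] j [-16.  32.   7.  -0. -65.  11.]
```

View pics/k.png

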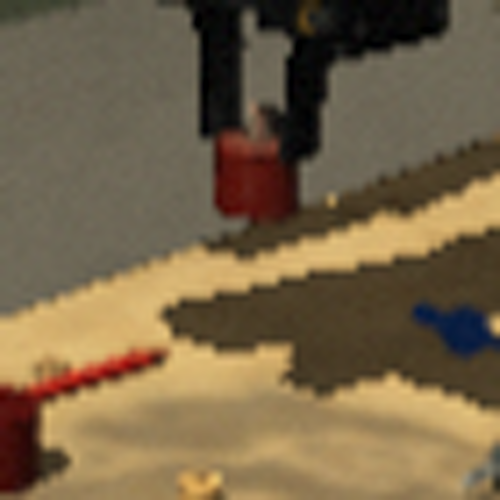

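The medium saw is lifted and looks level, though the grip is shallow: cup at crop y 135–218, fingertips at about y 155. I'll carry it to the medium well.

>>> {"method": "apply_moves", "body": {"moves": [[[-0.02,0.0045,0],0],[[-0.0334,0.0073,0],0],[[-0.0334,0.0073,0],0],[[-0.0334,0.0073,0],0],[[-0.0334,0.0073,0],0]]}}

```text
time_s: 17.62
tcp_pos: [0.5888, -0.1848, 0.1233]
ee_rot: [[-0.091, -0.996, -0.005], [-0.996, 0.091, 0.001], [-0.0, 0.005, -1.0]]
wrist_force: [0.0, 0.2, -2.6]
gripper_width: 0.498
gripper_force: 30.0
```

>>> {"method": "apply_moves", "body": {"moves": [[[-0.0334,0.0073,0],0],[[-0.0334,0.0073,0],0],[[-0.0334,0.0073,0],0],[[-0.0334,0.0073,0],0],[[-0.0334,0.0073,0],0]]}}

```text
time_s: 18.03
tcp_pos: [0.5675, -0.0154, 0.1237]
ee_rot: [[-0.091, -0.996, -0.005], [-0.996, 0.091, -0.001], [0.001, 0.004, -1.0]]
wrist_force: [1.2, 0.5, -1.3]
gripper_width: 0.494
gripper_force: 30.0
```

>>> {"method": "apply_moves", "body": {"moves": [[[-0.0334,0.0073,0],0],[[-0.0334,0.0073,0],0],[[-0.0334,0.0073,0],0],[[-0.0334,0.0073,0],0],[[-0.0334,0.0073,0],0]]}}

```text
time_s: 18.45
tcp_pos: [0.5463, 0.1539, 0.1238]
ee_rot: [[-0.091, -0.996, -0.004], [-0.996, 0.091, -0.002], [0.002, 0.004, -1.0]]
wrist_force: [1.6, -0.6, -1.5]
gripper_width: 0.501
gripper_force: 30.0
```

>>> {"method": "apply_moves", "body": {"moves": [[[-0.0334,0.0073,0],0],[[-0.0133,0.003,0.02],0],[[0,0,0.03],0],[[0,0,0.02],0],[[0,0,0],0]]}}

```text
time_s: 18.87
tcp_pos: [0.5371, 0.198, 0.0493]
ee_rot: [[-0.091, -0.996, -0.013], [-0.996, 0.091, -0.007], [0.008, 0.012, -1.0]]
wrist_force: [-0.8, -0.8, -1.4]
gripper_width: 0.496
gripper_force: 30.0
```

>>> {"method": "apply_moves", "body": {"moves": [[[0,0,0],0],[[0,0,0],0],[[0,0,0],0]]}}

```text
time_s: 19.12
tcp_pos: [0.5433, 0.2006, 0.0573]
ee_rot: [[-0.09, -0.996, 0.002], [-0.996, 0.09, 0.001], [-0.001, -0.002, -1.0]]
wrist_force: [0.8, -0.2, -1.2]
gripper_width: 0.496
gripper_force: 30.0
```

```bash
python3 d.py .5429 .2004 .0165
```

```text
tool shift [0.0003 0.0004 0.0408] pos [0.5433 0.2006 0.0573] yaw 174.81 t 19.1167 w 0.49553570723915624 gf 29.99997097067535 F [ 0.8 -0.2 -1.2] j [ 36.  25. -17.   0. -48. -42.]
```

>>> {"method": "apply_moves", "body": {"moves": [[[0,0.0004,0.012],0],[[0,0,0.012],0],[[0,0,0.009],0],[[0,0,0.005],0],[[0,0,0.002],0]]}}

```text
time_s: 19.53
tcp_pos: [0.5417, 0.2001, 0.0159]
ee_rot: [[-0.09, -0.996, -0.0], [-0.996, 0.09, -0.0], [0.0, 0.0, -1.0]]
wrist_force: [-4.5, -0.5, 10.8]
gripper_width: 0.496
gripper_force: 30.0
```

>>> {"method": "apply_moves", "body": {"moves": [[[0,0,0],0],[[0,0,0],0],[[0,0,0],0]]}}

```text
time_s: 19.78
tcp_pos: [0.5423, 0.2007, 0.0165]
ee_rot: [[-0.09, -0.996, 0.001], [-0.996, 0.09, 0.001], [-0.001, -0.001, -1.0]]
wrist_force: [-1.3, 0.2, -1.1]
gripper_width: 0.497
gripper_force: 30.0
```

>>> {"method": "apply_moves", "body": {"moves": [[[0,0,0],0],[[0,0,0],0],[[0,0,0],0],[[0,0,0],0],[[0,0,0],0]], "hand": 0.062}}

```text
time_s: 20.2
tcp_pos: [0.542, 0.2005, 0.0162]
ee_rot: [[-0.09, -0.996, 0.001], [-0.996, 0.09, 0.0], [-0.0, -0.001, -1.0]]
wrist_force: [0.0, 0.6, 0.3]
gripper_width: 0.697
gripper_force: 0.0
```

>>> {"method": "apply_moves", "body": {"moves": [[[0,0,-0.02],0],[[0,0,-0.04],0],[[0,0,-0.04],0],[[0,0,-0.03],0],[[0,0,0],0]]}}

```text
time_s: 20.62
tcp_pos: [0.5461, 0.2024, 0.1539]
ee_rot: [[-0.089, -0.996, 0.014], [-0.996, 0.089, 0.007], [-0.008, -0.013, -1.0]]
wrist_force: [0.5, 0.8, -0.9]
gripper_width: 0.71
gripper_force: 0.0
```

```bash
python3 d.py .495 -.0525 .12
```

```text
tool shift [0.2587 0.0287 0.0315] pos [0.5461 0.2024 0.1539] yaw 174.91 t 20.6167 w 0.7101949548067328 gf 0.0 F [ 0.5  0.8 -0.9] j [ 36.  19. -10.   0. -60. -42.]
```

>>> {"method": "apply_moves", "body": {"moves": [[[0.032,0.003,0],0],[[0.032,0.003,0],0],[[0.032,0.003,0],0],[[0.032,0.003,0],0],[[0.032,0.003,0],0]], "hand": 0.055}}

```text
time_s: 21.03
tcp_pos: [0.5118, 0.0411, 0.1459]
ee_rot: [[-0.09, -0.996, 0.0], [-0.996, 0.09, 0.0], [-0.0, -0.0, -1.0]]
wrist_force: [0.8, 0.4, 0.5]
gripper_width: 0.636
gripper_force: 0.0
```

>>> {"method": "apply_moves", "body": {"moves": [[[0.032,0.003,0],0],[[0.032,0.003,0],0],[[0.032,0.003,0],0],[[0,0,0.03],0],[[0,0,0.02],0]]}}

```text
time_s: 21.45
tcp_pos: [0.4943, -0.054, 0.0954]
ee_rot: [[-0.094, -0.996, 0.002], [-0.996, 0.094, 0.001], [-0.001, -0.002, -1.0]]
wrist_force: [-0.0, -0.3, -0.7]
gripper_width: 0.631
gripper_force: 0.0
```

>>> {"method": "apply_moves", "body": {"moves": [[[0,0,0],0],[[0,0,0],0],[[0,0,0],0]]}}

```text
time_s: 21.7
tcp_pos: [0.4958, -0.0522, 0.097]
ee_rot: [[-0.089, -0.996, 0.002], [-0.996, 0.089, -0.0], [0.0, -0.002, -1.0]]
wrist_force: [-0.2, -0.1, 0.3]
gripper_width: 0.63
gripper_force: 0.0
```

```bash
python3 d.py .495 -.0525 .003; python3 - <<'E'
from h import *
p=imaging.capture("top")
cv2.imwrite("pics/l.png",cv2.resize(p["frame"][170:265,105:220],(460,380),interpolation=cv2.INTER_CUBIC))
for t in("saw_large","saw_medium","saw_small"):
    for d in models.cut_out(p,t)[:4]:
        ys,xs=np.where(d["region"])
        if len(xs): print(t,round(d["confidence"],2),xs.mean().round(1),ys.mean().round(1),np.round(px2w(p,xs.mean(),ys.mean(),.047),3))
q=imaging.capture("scene")
for t in("saw_medium","saw_small"):
    for d in models.place_of(q,t)[:4]:
        u,v=d["at"][0]*560,d["at"][1]*420; print("scene",t,round(d["confidence"],2),round(u),round(v),px2w(q,u,v,0).round(3))
E
```

```text
tool shift [0.0004 0.001  0.094 ] pos [ 0.4958 -0.0522  0.097 ] yaw 174.88 t 21.7 w 0.6296181541914685 gf 0.0 F [-0.2 -0.1  0.3] j [ 13.  16. -25.   0. -49. -18.]
saw_medium 0.57 182.9 200.0 [0.547 0.198 0.047]
saw_small 0.55 301.4 235.8 [ 0.453 -0.137  0.047]
scene saw_medium 0.76 203 249 [0.552 0.188 0.   ]
scene saw_small 0.65 300 220 [ 0.464 -0.133  0.   ]
scene saw_small 0.57 280 227 [ 0.481 -0.057  0.   ]
scene saw_small 0.52 248 225 [0.559 0.006 0.   ]
```

View pics/l.png

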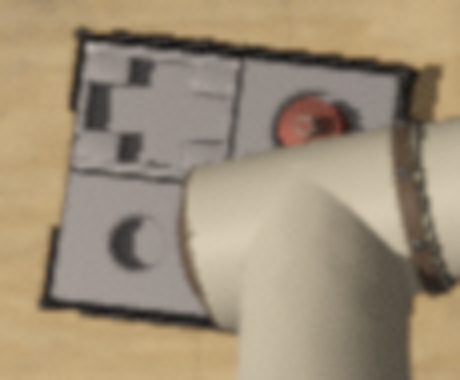

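The medium saw is in its well at crop (312,118); the arm hides the large one. Now down to the small red saw.

>>> {"method": "apply_moves", "body": {"moves": [[[0,0.001,0.03],0],[[0,0,0.03],0],[[0,0,0.02],0],[[0,0,0.01],0],[[0,0,0.004],0]]}}

```text
time_s: 22.47
tcp_pos: [0.4925, -0.0525, 0.0002]
ee_rot: [[-0.09, -0.996, -0.004], [-0.996, 0.09, -0.001], [0.001, 0.004, -1.0]]
wrist_force: [-0.5, -1.1, 0.2]
gripper_width: 0.634
gripper_force: 0.0
```

>>> {"method": "apply_moves", "body": {"moves": [[[0,0,0],0],[[0,0,0],0],[[0,0,0],0],[[0,0,0],0],[[0,0,0],0]], "hand": 0.01}}

```text
time_s: 22.88
tcp_pos: [0.4944, -0.0522, 0.0028]
ee_rot: [[-0.09, -0.996, 0.002], [-0.996, 0.09, 0.0], [-0.001, -0.002, -1.0]]
wrist_force: [0.5, -0.1, 0.3]
gripper_width: 0.339
gripper_force: 0.0
```

>>> {"method": "apply_moves", "body": {"moves": [[[0,0,0],0],[[0,0,0],0],[[0,0,0],0]]}}

```text
time_s: 23.13
tcp_pos: [0.4943, -0.0523, 0.0026]
ee_rot: [[-0.09, -0.996, 0.001], [-0.996, 0.09, 0.0], [-0.0, -0.001, -1.0]]
wrist_force: [-0.1, 0.2, 4.1]
gripper_width: 0.273
gripper_force: 30.0
```

>>> {"method": "apply_moves", "body": {"moves": [[[0,0,-0.003],0],[[0,0,-0.015],0],[[0,0,-0.03],0],[[0,0,-0.035],0],[[0,0,-0.035],0]]}}

```text
time_s: 23.55
tcp_pos: [0.4926, -0.0525, 0.1206]
ee_rot: [[-0.091, -0.996, -0.003], [-0.996, 0.091, -0.0], [0.001, 0.003, -1.0]]
wrist_force: [1.2, 0.8, 0.1]
gripper_width: 0.271
gripper_force: 30.0
```

>>> {"method": "apply_moves", "body": {"moves": [[[0,0,0],0],[[0,0,0],0],[[0,0,0],0]]}}

```text
time_s: 23.8
tcp_pos: [0.4928, -0.0523, 0.1193]
ee_rot: [[-0.091, -0.996, -0.001], [-0.996, 0.091, 0.0], [-0.0, 0.002, -1.0]]
wrist_force: [-0.2, -0.2, -1.3]
gripper_width: 0.267
gripper_force: 30.0
```

```bash
python3 d.py .4597 .3226 .012
```

```text
tool shift [-0.3703  0.0668  0.1075] pos [ 0.4928 -0.0523  0.1193] yaw 174.79 t 23.8 w 0.26745921304148657 gf 29.99945338902762 F [-0.2 -0.2 -1.3] j [ 13.  14. -24.  -0. -52. -18.]
```

>>> {"method": "apply_moves", "body": {"moves": [[[-0.0337,0.0061,0],0],[[-0.0337,0.0061,0],0],[[-0.0337,0.0061,0],0],[[-0.0337,0.0061,0],0],[[-0.0337,0.0061,0],0]]}}

```text
time_s: 24.22
tcp_pos: [0.4769, 0.119, 0.1179]
ee_rot: [[-0.091, -0.996, -0.004], [-0.996, 0.091, -0.002], [0.002, 0.004, -1.0]]
wrist_force: [0.8, 0.5, -0.4]
gripper_width: 0.273
gripper_force: 30.0
```

>>> {"method": "apply_moves", "body": {"moves": [[[-0.0337,0.0061,0],0],[[-0.0337,0.0061,0],0],[[-0.0337,0.0061,0],0],[[-0.0337,0.0061,0],0],[[-0.0337,0.0061,0],0]]}}

```text
time_s: 24.63
tcp_pos: [0.4619, 0.2894, 0.1177]
ee_rot: [[-0.09, -0.996, -0.003], [-0.996, 0.09, -0.003], [0.004, 0.003, -1.0]]
wrist_force: [0.9, -0.8, -0.7]
gripper_width: 0.27
gripper_force: 30.0
```

>>> {"method": "apply_moves", "body": {"moves": [[[-0.0333,0.0058,0],0],[[0,0,0],0],[[0,0,0.03],0],[[0,0,0.03],0],[[0,0,0],0]]}}

```text
time_s: 25.05
tcp_pos: [0.456, 0.318, 0.0525]
ee_rot: [[-0.092, -0.996, -0.012], [-0.996, 0.092, -0.011], [0.012, 0.011, -1.0]]
wrist_force: [-1.0, -0.7, -1.3]
gripper_width: 0.268
gripper_force: 30.0
```

>>> {"method": "apply_moves", "body": {"moves": [[[0,0,0],0],[[0,0,0],0],[[0,0,0],0]]}}

```text
time_s: 25.3
tcp_pos: [0.4617, 0.323, 0.0614]
ee_rot: [[-0.09, -0.996, 0.002], [-0.996, 0.09, 0.002], [-0.002, -0.002, -1.0]]
wrist_force: [0.5, 0.6, -0.5]
gripper_width: 0.271
gripper_force: 30.0
```

```bash
python3 d.py .4597 .3226 .0125
```

```text
tool shift [0.0007 0.002  0.0489] pos [0.4617 0.323  0.0614] yaw 174.82 t 25.3 w 0.2714849462000614 gf 29.999672775738873 F [ 0.5  0.6 -0.5] j [ 51.  24. -19.   0. -47. -57.]
```

>>> {"method": "apply_moves", "body": {"moves": [[[0,0.0013,0.012],0],[[0,0,0.012],0],[[0,0,0.01],0],[[0,0,0.008],0],[[0,0,0.004],0]]}}

```text
time_s: 25.72
tcp_pos: [0.4594, 0.3224, 0.0136]
ee_rot: [[-0.091, -0.996, -0.0], [-0.996, 0.091, -0.0], [0.0, 0.0, -1.0]]
wrist_force: [0.5, 0.3, -0.8]
gripper_width: 0.272
gripper_force: 30.0
```

>>> {"method": "apply_moves", "body": {"moves": [[[0,0,0.0015],0],[[0,0,0],0],[[0,0,0],0],[[0,0,0],0]]}}

```text
time_s: 26.05
tcp_pos: [0.4597, 0.323, 0.013]
ee_rot: [[-0.09, -0.996, 0.001], [-0.996, 0.09, 0.001], [-0.001, -0.001, -1.0]]
wrist_force: [-0.4, -0.2, -0.2]
gripper_width: 0.27
gripper_force: 30.0
```

```bash
python3 d.py .4597 .3226 .0117
```

```text
tool shift [0.0004 0.     0.0013] pos [0.4597 0.323  0.013 ] yaw 174.83 t 26.05 w 0.26971814928177174 gf 29.999559606949333 F [-0.4 -0.2 -0.2] j [ 52.  27. -21.   0. -41. -57.]
```

>>> {"method": "apply_moves", "body": {"moves": [[[0,0,0],0],[[0,0,0],0],[[0,0,0],0],[[0,0,0],0],[[0,0,0],0]], "hand": 0.046}}

```text
time_s: 26.47
tcp_pos: [0.4595, 0.3227, 0.0126]
ee_rot: [[-0.09, -0.996, 0.0], [-0.996, 0.09, 0.0], [-0.0, -0.0, -1.0]]
wrist_force: [0.3, 0.1, 0.3]
gripper_width: 0.508
gripper_force: 0.0
```

>>> {"method": "apply_moves", "body": {"moves": [[[0,0,-0.015],0],[[0,0,-0.035],0],[[0,0,-0.04],0],[[0,0,-0.03],0],[[0,0,0],0]]}}

```text
time_s: 26.88
tcp_pos: [0.463, 0.3258, 0.14]
ee_rot: [[-0.089, -0.996, 0.011], [-0.996, 0.089, 0.01], [-0.011, -0.01, -1.0]]
wrist_force: [-0.5, 1.1, -0.5]
gripper_width: 0.53
gripper_force: 0.0
```

>>> {"method": "apply_moves", "body": {"moves": [[[0.035,-0.0035,0],0],[[0.035,-0.0035,0],0],[[0.035,-0.0035,0],0],[[0.035,-0.0035,0],0],[[0.035,-0.0035,0],0]]}}

```text
time_s: 27.3
tcp_pos: [0.4606, 0.1452, 0.1324]
ee_rot: [[-0.09, -0.996, 0.0], [-0.996, 0.09, 0.0], [-0.0, -0.0, -1.0]]
wrist_force: [-0.1, -0.5, -0.8]
gripper_width: 0.53
gripper_force: 0.0
```

>>> {"method": "apply_moves", "body": {"moves": [[[0.035,-0.0035,0],0],[[0.035,-0.0035,0],0],[[0.035,-0.0035,0],0],[[0.035,-0.0035,0],0],[[0.035,-0.0035,0],0]]}}

```text
time_s: 27.72
tcp_pos: [0.4623, -0.0307, 0.1325]
ee_rot: [[-0.09, -0.996, 0.0], [-0.996, 0.09, 0.0], [-0.0, -0.0, -1.0]]
wrist_force: [0.3, 0.8, 0.4]
gripper_width: 0.525
gripper_force: 0.0
```

>>> {"method": "apply_moves", "body": {"moves": [[[0.035,-0.0035,0],0],[[0.035,-0.0035,0],0],[[0.035,-0.0035,0],0],[[0.035,-0.0035,0],0],[[0.035,-0.0035,0],0]]}}

```text
time_s: 28.13
tcp_pos: [0.4639, -0.2067, 0.1324]
ee_rot: [[-0.09, -0.996, 0.0], [-0.996, 0.09, 0.0], [-0.0, -0.0, -1.0]]
wrist_force: [0.7, 1.3, 0.3]
gripper_width: 0.528
gripper_force: 0.0
```

>>> {"method": "apply_moves", "body": {"moves": [[[0.035,-0.0035,0],0],[[0.035,-0.0035,0],0],[[0.035,-0.0035,0],0],[[0.035,-0.0035,0],0],[[0.035,-0.0035,0],0]]}}

```text
time_s: 28.55
tcp_pos: [0.4655, -0.3826, 0.1322]
ee_rot: [[-0.09, -0.996, -0.0], [-0.996, 0.09, 0.0], [-0.0, 0.0, -1.0]]
wrist_force: [1.2, 0.1, 0.2]
gripper_width: 0.533
gripper_force: 0.0
```

>>> {"method": "apply_moves", "body": {"moves": [[[0,0,0],0],[[0,0,0],0],[[0,0,0],0]]}}

```text
time_s: 28.8
tcp_pos: [0.4654, -0.3805, 0.1318]
ee_rot: [[-0.091, -0.996, -0.001], [-0.996, 0.091, 0.001], [-0.001, 0.001, -1.0]]
wrist_force: [-0.2, 0.4, -0.5]
gripper_width: 0.531
gripper_force: 0.0
```

```bash
python3 d.py .466 -.380 .03; sed -i 's/^s=p2/#&/;s/^cv2.imwrite/#&/' n.py; python3 - <<'E'
from h import *
p=imaging.capture("top")
for t in("saw_large","saw_medium","saw_small"):
    for d in models.cut_out(p,t)[:4]:
        ys,xs=np.where(d["region"])
        if len(xs): print(t,round(d["confidence"],2),xs.mean().round(1),ys.mean().round(1),np.round(px2w(p,xs.mean(),ys.mean(),.047),3))
E
```

```text
tool shift [-0.0005 -0.0007  0.1018] pos [ 0.4654 -0.3805  0.1318] yaw 174.78 t 28.8 w 0.5307856835806994 gf 0.0 F [-0.2  0.4 -0.5] j [-24.  23.  -8.  -0. -59.  19.]
saw_large 0.81 178.3 234.5 [0.45  0.207 0.047]
saw_medium 0.65 183.3 202.4 [0.54  0.197 0.047]
saw_small 0.61 251.1 201.4 [0.547 0.006 0.047]
saw_small 0.46 139.7 229.6 [0.461 0.316 0.047]
```

>>> {"method": "apply_moves", "body": {"moves": [[[0,-0.0006,0.03],0],[[0,0,0.03],0],[[0,0,0.025],0],[[0,0,0.015],0],[[0,0,0.01],0]]}}

```text
time_s: 29.42
tcp_pos: [0.4657, -0.3794, 0.0206]
ee_rot: [[-0.089, -0.996, -0.003], [-0.996, 0.089, 0.002], [-0.001, 0.003, -1.0]]
wrist_force: [0.4, -0.6, -0.6]
gripper_width: 0.529
gripper_force: 0.0
```

>>> {"method": "apply_moves", "body": {"moves": [[[0,0,0.008],0],[[0,0,0.006],0],[[0,0,0.004],0],[[0,0,0.003],0],[[0,0,0],0]]}}

```text
time_s: 29.83
tcp_pos: [0.4667, -0.3809, 0.0016]
ee_rot: [[-0.09, -0.996, 0.0], [-0.996, 0.09, -0.0], [0.0, -0.0, -1.0]]
wrist_force: [0.1, 0.0, 0.4]
gripper_width: 0.532
gripper_force: 0.0
```

>>> {"method": "apply_moves", "body": {"moves": [[[0,0,0.003],0],[[0,0,0],0],[[0,0,0],0]]}}

```text
time_s: 30.08
tcp_pos: [0.4666, -0.381, -0.0013]
ee_rot: [[-0.09, -0.996, 0.0], [-0.996, 0.09, -0.0], [0.0, -0.0, -1.0]]
wrist_force: [0.1, 0.3, -0.2]
gripper_width: 0.53
gripper_force: 0.0
```

>>> {"method": "apply_moves", "body": {"moves": [[[0,0,0.003],0],[[0,0,0.003],0],[[0,0,0],0],[[0,0,0],0]]}}

```text
time_s: 30.42
tcp_pos: [0.4663, -0.3808, -0.0079]
ee_rot: [[-0.09, -0.996, -0.001], [-0.996, 0.09, 0.0], [-0.0, 0.001, -1.0]]
wrist_force: [-0.5, -1.2, 1.1]
gripper_width: 0.522
gripper_force: 0.0
```

>>> {"method": "apply_moves", "body": {"moves": [[[0,0,0.003],0],[[0,0,0.003],0],[[0,0,0],0],[[0,0,0],0]]}}

```text
time_s: 30.75
tcp_pos: [0.4663, -0.3808, -0.0139]
ee_rot: [[-0.09, -0.996, -0.001], [-0.996, 0.09, 0.0], [-0.0, 0.001, -1.0]]
wrist_force: [0.1, -0.8, -0.8]
gripper_width: 0.532
gripper_force: 0.0
```

>>> {"method": "apply_moves", "body": {"moves": [[[0,0,0],0],[[0,0,0],0],[[0,0,0],0],[[0,0,0],0],[[0,0,0],0]], "hand": 0.015}}

```text
time_s: 31.17
tcp_pos: [0.4664, -0.3809, -0.0135]
ee_rot: [[-0.09, -0.996, -0.0], [-0.996, 0.09, 0.0], [-0.0, 0.0, -1.0]]
wrist_force: [-0.5, 0.3, 1.0]
gripper_width: 0.271
gripper_force: 30.0
```

>>> {"method": "apply_moves", "body": {"moves": [[[0,0,0],0],[[0,0,0],0]]}}

```text
time_s: 31.33
tcp_pos: [0.4664, -0.3809, -0.0135]
ee_rot: [[-0.09, -0.996, -0.0], [-0.996, 0.09, 0.0], [-0.0, 0.0, -1.0]]
wrist_force: [-0.7, 0.6, 0.2]
gripper_width: 0.273
gripper_force: 30.0
```

>>> {"method": "apply_moves", "body": {"moves": [[[0,0,-0.004],0],[[0,0,-0.015],0],[[0,0,-0.03],0],[[0,0,-0.035],0],[[0,0,-0.035],0]]}}

```text
time_s: 31.75
tcp_pos: [0.4658, -0.3805, 0.1061]
ee_rot: [[-0.09, -0.996, -0.002], [-0.996, 0.09, 0.001], [-0.001, 0.002, -1.0]]
wrist_force: [0.1, 0.2, -1.9]
gripper_width: 0.269
gripper_force: 30.0
```

>>> {"method": "apply_moves", "body": {"moves": [[[0,0,0],0],[[0,0,0],0],[[0,0,0],0],[[0,0,0],0]]}}

```text
time_s: 32.08
tcp_pos: [0.4653, -0.3801, 0.1037]
ee_rot: [[-0.091, -0.996, -0.003], [-0.996, 0.091, 0.002], [-0.002, 0.003, -1.0]]
wrist_force: [-0.9, 0.5, -0.9]
gripper_width: 0.271
gripper_force: 30.0
```

```bash
python3 d.py .5533 .314 -.004; python3 - <<'E'
from h import *
p=imaging.capture("scene");T=r.sense()["tcp_pos"];u=w2px(p,T+[0,0,.025]).astype(int)
cv2.imwrite("pics/m.png",cv2.resize(p["frame"][u[1]-35:u[1]+35,u[0]-35:u[0]+35],(500,500),interpolation=cv2.INTER_CUBIC))
for d in models.place_of(p,"arbor")[:3]: print(d["confidence"],d["at"][0]*560,d["at"][1]*420,u)
E
```

```text
tool shift [-0.6991 -0.0251  0.1088] pos [ 0.4653 -0.3801  0.1037] yaw 174.8 t 32.0833 w 0.27143015877916915 gf 29.999705851078033 F [-0.9  0.5 -0.9] j [-24.  24. -10.  -0. -56.  19.]
0.59 342.608 167.202 [345 163]
0.42 335.776 180.096 [345 163]
```

View pics/m.png

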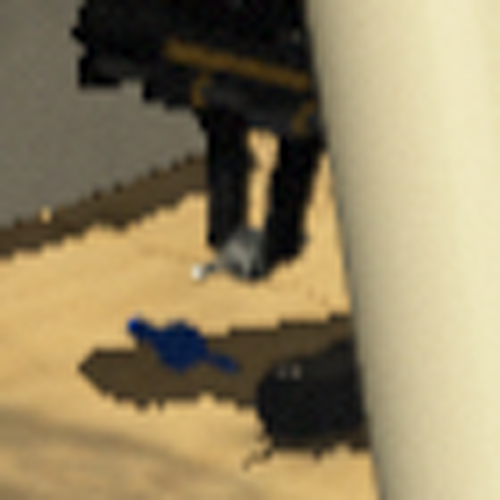

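The arbor is held level, nut at crop (245,255). Carry to its slot.

>>> {"method": "apply_moves", "body": {"moves": [[[-0.035,-0.0012,0],0],[[-0.035,-0.0012,0],0],[[-0.035,-0.0012,0],0],[[-0.035,-0.0012,0],0],[[-0.035,-0.0012,0],0]]}}

```text
time_s: 32.6
tcp_pos: [0.4877, -0.2056, 0.1044]
ee_rot: [[-0.091, -0.996, -0.002], [-0.996, 0.091, 0.0], [-0.0, 0.002, -1.0]]
wrist_force: [0.1, 0.4, -1.3]
gripper_width: 0.273
gripper_force: 30.0
```

>>> {"method": "apply_moves", "body": {"moves": [[[-0.035,-0.0012,0],0],[[-0.035,-0.0012,0],0],[[-0.035,-0.0012,0],0],[[-0.035,-0.0012,0],0],[[-0.035,-0.0012,0],0]]}}

```text
time_s: 33.02
tcp_pos: [0.5095, -0.0318, 0.1046]
ee_rot: [[-0.09, -0.996, -0.002], [-0.996, 0.09, -0.0], [0.001, 0.002, -1.0]]
wrist_force: [0.7, 1.4, -1.7]
gripper_width: 0.268
gripper_force: 30.0
```

>>> {"method": "apply_moves", "body": {"moves": [[[-0.035,-0.0012,0],0],[[-0.035,-0.0012,0],0],[[-0.035,-0.0012,0],0],[[-0.035,-0.0012,0],0],[[-0.035,-0.0012,0],0]]}}

```text
time_s: 33.43
tcp_pos: [0.5312, 0.1418, 0.1044]
ee_rot: [[-0.09, -0.996, -0.002], [-0.996, 0.09, -0.001], [0.001, 0.002, -1.0]]
wrist_force: [0.7, -0.9, -1.5]
gripper_width: 0.27
gripper_force: 30.0
```

>>> {"method": "apply_moves", "body": {"moves": [[[-0.035,-0.0012,0],0],[[-0.035,-0.0012,0],0],[[-0.035,-0.0012,0],0],[[-0.035,-0.0012,0],0],[[-0.034,-0.0012,0],0]]}}

```text
time_s: 33.85
tcp_pos: [0.553, 0.3146, 0.1041]
ee_rot: [[-0.09, -0.996, -0.002], [-0.996, 0.09, -0.002], [0.002, 0.002, -1.0]]
wrist_force: [0.2, -1.4, -0.5]
gripper_width: 0.271
gripper_force: 30.0
```

>>> {"method": "apply_moves", "body": {"moves": [[[0,0,0],0],[[0,0,0.03],0],[[0,0,0.02],0],[[0,0,0],0],[[0,0,0],0]]}}

```text
time_s: 34.27
tcp_pos: [0.5527, 0.312, 0.0535]
ee_rot: [[-0.09, -0.996, -0.003], [-0.996, 0.09, -0.004], [0.004, 0.003, -1.0]]
wrist_force: [-0.3, 0.7, -1.2]
gripper_width: 0.268
gripper_force: 30.0
```

>>> {"method": "apply_moves", "body": {"moves": [[[0,0,0],0],[[0,0,0],0]]}}

```text
time_s: 34.43
tcp_pos: [0.5546, 0.3136, 0.057]
ee_rot: [[-0.09, -0.996, 0.002], [-0.996, 0.09, 0.002], [-0.002, -0.002, -1.0]]
wrist_force: [-0.8, 0.3, -0.8]
gripper_width: 0.272
gripper_force: 30.0
```

```bash
python3 d.py .5533 .314 -.004
```

```text
tool shift [-0.0002  0.0015  0.061 ] pos [0.5546 0.3136 0.057 ] yaw 174.83 t 34.4333 w 0.2716333293367249 gf 29.999674558639526 F [-0.8  0.3 -0.8] j [ 44.  30.  -8.   0. -52. -49.]
```

>>> {"method": "apply_moves", "body": {"moves": [[[0,0.001,0.015],0],[[0,0,0.015],0],[[0,0,0.012],0],[[0,0,0.007],0],[[0,0,0.004],0]]}}

```text
time_s: 34.85
tcp_pos: [0.5525, 0.3129, 0.002]
ee_rot: [[-0.09, -0.996, -0.0], [-0.996, 0.09, -0.0], [0.0, 0.0, -1.0]]
wrist_force: [-0.1, -0.8, -1.0]
gripper_width: 0.268
gripper_force: 30.0
```

>>> {"method": "apply_moves", "body": {"moves": [[[0,0,0.003],0],[[0,0,0.002],0],[[0,0,0],0],[[0,0,0],0]]}}

```text
time_s: 35.18
tcp_pos: [0.5529, 0.3134, -0.0021]
ee_rot: [[-0.09, -0.996, 0.001], [-0.996, 0.09, 0.001], [-0.001, -0.001, -1.0]]
wrist_force: [0.3, 0.5, -2.0]
gripper_width: 0.27
gripper_force: 30.0
```

```bash
python3 d.py .5533 .314 -.0045
```

```text
tool shift [-0.0006 -0.0004  0.0024] pos [ 0.5529  0.3134 -0.0021] yaw 174.83 t 35.1833 w 0.2701178711261561 gf 29.99967634677887 F [ 0.3  0.5 -2. ] j [ 44.  34. -11.   0. -45. -49.]
```

Lower 1.5 mm more, open within the notch, lift and back away.

>>> {"method": "apply_moves", "body": {"moves": [[[0,0,0.0015],0],[[0,0,0],0],[[0,0,0],0]]}}

```text
time_s: 35.43
tcp_pos: [0.5526, 0.3132, -0.0039]
ee_rot: [[-0.09, -0.996, 0.0], [-0.996, 0.09, 0.0], [-0.0, -0.0, -1.0]]
wrist_force: [0.1, -0.7, -1.3]
gripper_width: 0.27
gripper_force: 30.0
```

>>> {"method": "apply_moves", "body": {"moves": [[[0,0,0],0],[[0,0,0],0],[[0,0,0],0],[[0,0,0],0],[[0,0,0],0]], "hand": 0.038}}

```text
time_s: 35.85
tcp_pos: [0.5527, 0.3132, -0.0039]
ee_rot: [[-0.09, -0.996, 0.0], [-0.996, 0.09, 0.0], [-0.0, -0.0, -1.0]]
wrist_force: [0.0, 0.5, -0.0]
gripper_width: 0.431
gripper_force: 0.0
```

>>> {"method": "apply_moves", "body": {"moves": [[[0,0,-0.01],0],[[0,0,-0.03],0],[[0,0,-0.04],0],[[0,0,-0.04],0],[[0,0,-0.03],0]]}}

```text
time_s: 36.27
tcp_pos: [0.5536, 0.3137, 0.1507]
ee_rot: [[-0.09, -0.996, 0.004], [-0.996, 0.09, 0.002], [-0.003, -0.004, -1.0]]
wrist_force: [1.0, 0.1, -0.7]
gripper_width: 0.432
gripper_force: 0.0
```

>>> {"method": "apply_moves", "body": {"moves": [[[0.035,0,0],0],[[0.035,0,0],0],[[0.035,0,0],0],[[0.035,0,0],0],[[0.035,0,0],0]]}}

```text
time_s: 36.68
tcp_pos: [0.5364, 0.1374, 0.1471]
ee_rot: [[-0.09, -0.996, 0.001], [-0.996, 0.09, 0.001], [-0.001, -0.001, -1.0]]
wrist_force: [0.9, -0.4, 0.5]
gripper_width: 0.436
gripper_force: 0.0
```

>>> {"method": "apply_moves", "body": {"moves": [[[0.035,0,0],0],[[0.035,0,0],0],[[0.035,0,0],0],[[0.035,0,0],0],[[0.035,0,0],0]]}}

```text
time_s: 37.1
tcp_pos: [0.5206, -0.037, 0.1471]
ee_rot: [[-0.09, -0.996, 0.001], [-0.996, 0.09, 0.0], [-0.0, -0.001, -1.0]]
wrist_force: [1.5, -0.4, 0.7]
gripper_width: 0.438
gripper_force: 0.0
```

>>> {"method": "apply_moves", "body": {"moves": [[[0.035,0,0],0],[[0.035,0,0],0],[[0.035,0,0],0],[[0.035,0,0],0],[[0.035,0,0],0]]}}

```text
time_s: 37.52
tcp_pos: [0.5048, -0.2114, 0.1471]
ee_rot: [[-0.09, -0.996, 0.001], [-0.996, 0.09, -0.0], [0.0, -0.001, -1.0]]
wrist_force: [0.1, 0.4, -0.1]
gripper_width: 0.441
gripper_force: 0.0
```

>>> {"method": "apply_moves", "body": {"moves": [[[0.035,0,0],0],[[0.035,0,0],0],[[0.035,0,0],0],[[0,0,0],0],[[0,0,0],0]]}}

```text
time_s: 37.93
tcp_pos: [0.495, -0.316, 0.1463]
ee_rot: [[-0.094, -0.996, 0.0], [-0.996, 0.094, -0.0], [0.0, -0.0, -1.0]]
wrist_force: [-0.3, 0.5, -1.0]
gripper_width: 0.437
gripper_force: 0.0
```

```bash
python3 d.py .5 -.3 .1; python3 - <<'E'
from h import *
ht={"saw_large":.047,"saw_medium":.047,"saw_small":.047,"arbor":.023,"tube_offcut":.04,"nut_driver":.012}
for n in("top","scene"):
    p=imaging.capture(n)
    for t in ht:
        for d in models.cut_out(p,t)[:5]:
            m=d["region"];ys,xs=np.where(m)
            if len(xs)<5: continue
            W=np.array([px2w(p,u,v,ht[t])[:2] for u,v in zip(xs,ys)],np.float32);q=cv2.minAreaRect(W)
            print(n,t,round(d["confidence"],2),xs.mean().round(),ys.mean().round(),np.round(W.mean(0),3),np.round(q[1],3),round(q[2],1),"bgr",p["frame"][m].mean(0).round())
p=imaging.capture("top")
# seated-saw tilt: red disc extent and hub centre projection
for t,(x,y) in dict(large=(.449,.209),medium=(.5425,.2005),small=(.4597,.3226)).items():
    a,b=w2px(p,(x,y,.047)),w2px(p,(x,y,.064));print(t,"cup",a.round(1),"hub exp",b.round(1),"bgr",p["frame"][int(b[1]+.5),int(b[0]+.5)])
E
```

```text
tool shift [-0.0164 -0.0034  0.0463] pos [ 0.495  -0.316   0.1463] yaw 174.62 t 37.9333 w 0.437003883059033 gf 0.0 F [-0.3  0.5 -1. ] j [-17.  21.  -9.   0. -60.  11.]
top saw_large 0.7 178.0 235.0 [0.45  0.207] [0.059 0.067] 1.2 bgr [ 58.  64. 121.]
top saw_small 0.58 251.0 202.0 [0.547 0.006] [0.026 0.022] 46.3 bgr [110.  60. 105.]
top saw_small 0.53 139.0 230.0 [0.46  0.317] [0.022 0.031] 1.2 bgr [59. 63. 89.]
top arbor 0.51 147.0 198.0 [0.553 0.307] [0.023 0.066] 1.2 bgr [101. 106. 109.]
top tube_offcut 0.55 326.0 157.0 [ 0.678 -0.202] [0.031 0.01 ] 75.1 bgr [30. 39. 84.]
scene saw_large 0.79 219.0 256.0 [0.433 0.227] [0.064 0.103] 47.9 bgr [29. 34. 85.]
scene saw_large 0.35 197.0 246.0 [0.51  0.234] [0.112 0.09 ] 84.5 bgr [102. 111. 119.]
scene saw_medium 0.68 200.0 241.0 [0.525 0.213] [0.04  0.088] 52.9 bgr [31. 41. 89.]
scene saw_small 0.7 249.0 220.0 [0.515 0.04 ] [0.021 0.11 ] 46.1 bgr [94. 38. 86.]
scene saw_small 0.69 181.0 271.0 [0.449 0.33 ] [0.025 0.085] 55.2 bgr [44. 50. 82.]
scene arbor 0.74 163.0 260.0 [0.55  0.314] [0.04 0.08] 15.1 bgr [80. 90. 91.]
scene tube_offcut 0.63 269.0 192.0 [ 0.631 -0.166] [0.049 0.133] 44.0 bgr [18. 26. 78.]
scene nut_driver 0.66 319.0 211.0 [ 0.442 -0.209] [0.027 0.085] 9.9 bgr [82. 95. 99.]
large cup [177.7 234.8] hub exp [176.2 234.7] bgr [152 160 166]
medium cup [182.  201.6] hub exp [180.6 201. ] bgr [ 83  95 142]
small cup [137.3 230.1] hub exp [135.3 229.9] bgr [154 163 170]
```

All four parts are in their holders, the hubs show where upright seated saws should have them, and the arm is clear.

```bash
python3 -c "
from station import r
print(r.finish_job())"
```

```text
the job is handed in; nothing more can be done
None
```

The kit is back in its tray and the job is handed in, at about 38 s of the allowed 96 s: three saws teeth down in their own wells and the arbor in its slot. The tube offcut and nut driver were not touched. By the end I had used all 14 picture views, so the final check was by network detections and expected positions, not by eye.

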